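# Stack an anchor-plate assembly in a squaring jig and close the jaw on it

## Task

Make up the anchor assembly in the blue jig ready for tack welding: pull the red sliding jaw fully back, then lay in the dark base plate with its stud up, the yellow open frame spacer flat on it and the brown cap plate with its boss up on that. Then bring all three square and flush, their ends against the brass end stop, and push the jaw shut firmly (a push of 25 to 35 N, never forcing beyond 60 N) so that the stack is pressed home against the two brass pins; let go, with the jaw left shut on the stack, and leave the hammer, brush and tin where they are.

Things in the scene. Friction and masses are not known exactly. Their poses are not given: they have to be found in the camera images.
- jig: Fixed blue jig plate, x -172 to +60, y -75 to +75 mm, 12 mm thick: its top, z = 12 mm, is the pocket floor. Origin on its underside, exactly below the centre of the finished stack: squared home, every part is centred on jig x = y = 0 with its x and y axes along the jig's (either way round). The pocket is open on its -y side.
- stops: Rigid brass stops fixed on the jig, same origin and axes. Two pins, 12 mm diameter, at x = 34, y = +32 and -32 mm: their faces at x = 28 take the long sides of the stack; the gap between them is 52 mm. End stop: a block 24 mm (x) by 12 mm (y) at x = 0, y = 50; its face at y = 44 takes the ends. All stand from z = 12 to 54 mm.
- jaw (a joint): Red sliding jaw facing the pins. Value in m: 0 when its flat face just meets a squared stack (face at jig x = -28 mm), growing as it slides back along jig -x; range -0.02 to 0.055. Starts nearly shut. Stays where left: about 3 N of friction, damping 8 N per m/s. Shutting it on the stack also drags the parts, some 4 to 12 N more.
- jaw_slot (a point): Middle of the jaw's hand slot at its rim, 41 mm above the pocket floor, 38 mm behind (jig -x of) the jaw face. Two upright cross plates 12 mm thick, 76 mm long in y, 1 to 41 mm above the floor, joined by low side bars, leave a slot open above, 52 mm in x, 60 in y. Closed fingers in it push the rear plate to open, the front plate to shut. Axes as the jig's.
- base_mid (a point): Base plate: dark steel, 56 (x) by 88 (y) by 10 mm, with an upright ribbed stud, 17 mm diameter, 20 mm tall, at the middle of its top; about 0.3 kg. This point is on its centre line, half-way up: 15 mm above its underside. Can be picked up by the stud from above. In the finished stack it is 27 mm above the jig's underside.
- tube_mid (a point): Spacer: yellow open rectangular frame (short tube), 56 (x) by 88 (y) by 26 mm high, walls 5 mm, open top and bottom; goes over the stud with over 10 mm to spare all round; about 0.2 kg. This point is its centre, 13 mm above its underside. Can be picked up across its 56 mm width. In the finished stack it is 35 mm above the jig's underside.
- cap_mid (a point): Cap plate: reddish brown, 56 (x) by 88 (y) by 10 mm, with a round brass boss, 22 mm diameter, 14 mm tall, at the middle of its top; about 0.3 kg. This point is on its centre line, half-way up: 12 mm above its underside. Can be picked up by the boss. In the finished stack it is 60 mm above the jig's underside.
- hammer_c (a point): Hammer lying on the table beyond the work; a point on its handle. Bystander.
- brush_c (a point): Brush lying on the table; a point on its handle. Bystander.
- tin: Small closed tin, 66 mm diameter, 60 mm high, origin at the centre of its underside. Bystander.
Things that resemble listed ones, but are neither listed nor needed, are in the scene too. Leave any green look-alike of the part that bears base_mid alone.

How it is judged:
By the outcome, as a careful person would: the job done as asked, in the order asked, and still so for the second after the job is handed in, with the robot touching nothing.
It also fails if it takes over 72 s, if anything falls off the work surface, if the arm or the gripper's body presses on something with over 40 N, if the wrist force passes 120 N, or if a joint passes its speed limit or range.

## Robot

A 6-joint arm with a two-finger parallel gripper is mounted at the origin on the work surface. World frame = base frame: x ahead of the robot, y to its left, z up, the work surface at z = 0. Lengths are in m, angles in degrees, forces in N, time in s.
With the tool pointing down it reaches from about 0.35 to 0.875 m from the base axis. Payload 4.2 kg.
Tool frame: the origin (TCP) lies midway between the tips of the shut fingers; the grasp point (between the pads) lies r.pinch_z behind it (r.pinch_z is the distance from the TCP to the grasp point, in m); z points along the fingers, y is the direction in which the jaws open and shut (so a half turn about z gives the same grasp; the last joint's range is limited). The gripper opens to 87 mm and grips with 3 to 60 N. Pads are 19 mm wide; open, the fingers measure 117 mm over their backs; the gripper's body (75 mm by 190 mm) begins 51 mm behind the grasp point.
Start: joints at [-52.334, 22.042, 0.453, 0, -68.411, -14.817], TCP at [0.243, -0.576, 0.223] pointing down, gripper open.
Joint ranges: [-179.83, 179.83], [-69.29, 118.12], [-61.27, 80.66], [-181.25, 117.63], [-171.15, -9.14], [-177.46, 177.46]. Speed limits (degrees/s): [159.86, 159.86, 180, 180, 180, 180].

## Interface

Orientations are given as a 3x3 rotation matrix whose columns are the frame's x, y, z axes.
In Python, from station import r gives the robot as it stands. The module is installed in compiled form; this text tells all that it offers.
- The arm moves only by the tool play_rows, never from a script. Its argument "deltas" is a list of rows, each a list of 7 numbers: the shift along the tool's x, y, z in units of 25 mm (1.0 is 25 mm), then the turn, a rotation vector about the tool's x, y, z in units of 5 degrees (1.0 is 5 degrees), then the finger opening in mm, from 0 to 87. In form: [[tx, ty, tz, wx, wy, wz, fingers], ...]. A call has 1 to 12 rows; each row is the pose to reach, as a shift and turn from the pose commanded when the call began, along the tool's axes at that moment; what a row does not reach only later rows make up. A row lasts 1/10 s, in which the tool goes at most 50 mm and 8.59 degrees, less where a joint would pass 70% of its speed; a pose out of reach is approached as far as the arm can. A call with a gripper value outside its range is refused whole. The fingers move at their own pace and stop on an object; the grip force is fixed at half the most. Time passes only in rows, so rows that repeat a pose let the fingers close. It gives the time, the measured TCP pose, the force and the opening at its end, in the units of the state.
- r.sense(): the state, without advancing time (a new reading comes with each control period).
- r.capture(name): name is "scene" or "side" or "wrist"; returns a dict with "pixels" (400x640x3 uint8, red, green, blue), "camera_matrix" (3x3 intrinsics, pixels), "R" (3x3) and "t" (3): a world point X has camera coordinates R X + t; the wrist camera has in their place "T_tool_cam" (4x4, takes a point from camera to tool coordinates, whose origin is the TCP and whose axes are the flange's). Camera axes: x right, y down, z forward; pixel columns grow to the right and rows downward; lengths in m; the calibration is good to about 2 mm. A picture is of the moment at which its call begins: read the wrist's pose just before it. There is no depth.
- r.finish_job(): hands the job in, once; it reports no verdict.
Trained networks look in the newest picture that a camera, given by its name, has taken for a name from the list of things; names that differ only in an ending like _2 or _b are one class to them, and where a whole thing is asked for, a point or a joint stands for the part that bears it (a point fixed in the world has none). Each returns a list of dicts, best first, with "score" (0 to 1); they miss things now and then, are a little off and sometimes report something else, mostly with a low value. They report only what shows in the picture. A call takes as long as a camera call. They do not tell look-alikes from the thing itself.
- r.spot_in(camera, target): "centre" ([x, y, z] in m, in world coordinates, good to about 4 mm: the middle of the surface that is visible of it).
- r.cut_out(camera, target): "region" (400x640 bool, what is visible of it).
The state is a dict: "time_s": time; "joints": joint angles; "joint_velocities": joint speeds; "effort": joint torques, N m; "tcp_pos": TCP position; "ee_rot": TCP orientation; "wrist_force": force on the tool from outside, world axes, zero at the start; "moment": the same for the moment, N m; "gripper_width": opening from 0.0 (shut) to 1.0 (fully open).
Only numpy, scipy, OpenCV 4.12 (cv2) and the standard library are available. Lean on these libraries where they do the work, as an engineer would, in place of code of your own. Each camera call takes 0.05 s, during which the arm holds its last target.

## Working session

There is one attempt and no reset: what is moved stays moved. The work goes in short steps, Python scripts to look and compute and a tool call to move; the robot and the scene stay as the last step left them, time stands still between calls to the robot, and variables do not carry over. Pictures are saved under pics/ and viewed, and the job is handed in when it is done.

Besides the shell and the picture viewer there is one more tool, called after "Emit:" by a JSON object that holds its "method" and its "body", one argument or row to a line. play_rows: Moves the arm, as the interface text tells. Its arguments: {"type":"object","properties":{"deltas":{"type":"array","items":{"type":"array","items":{"type":"number"}}}},"required":["deltas"]}

```bash
mkdir -p pics; cat > h.py <<'E'
import numpy as np, cv2
from station import r
def cap(n,f=None):
    s=r.sense(); c=r.capture(n)
    if f: cv2.imwrite('pics/'+f,c['pixels'][:,:,::-1])
    return s,c
E
python3 - <<'E'
from h import *
s,c=cap('scene','s0.png'); print({k:np.round(v,3) for k,v in s.items()}, r.pinch_z)
print(c['camera_matrix'],c['R'],c['t'])
for n in ['jig','stops','jaw','jaw_slot','base_mid','tube_mid','cap_mid','hammer_c','brush_c','tin']:
    print(n,[(np.round(d['centre'],3).tolist(),round(d['score'],2)) for d in r.spot_in('scene',n)])
s,c=cap('side','d0.png')
for n in ['jig','stops','jaw','base_mid','tube_mid','cap_mid']:
    print(n,[(np.round(d['centre'],3).tolist(),round(d['score'],2)) for d in r.spot_in('side',n)])
E
```

```text
{'time_s': np.float64(0.0), 'joints': array([-5.2334e+01,  2.2091e+01,  3.8200e-01, -3.0000e-02, -6.8412e+01,
       -1.4817e+01]), 'joint_velocities': array([-0.09 , -0.032, -0.022,  0.005, -0.006, -0.051]), 'effort': array([-0.0000e+00, -3.9067e+01,  1.8741e+01,  4.2200e+00,  1.1000e-02,
       -0.0000e+00]), 'tcp_pos': array([ 0.242, -0.575,  0.221]), 'ee_rot': array([[-0.922, -0.388, -0.001],
       [-0.388,  0.922,  0.002],
       [ 0.   ,  0.002, -1.   ]]), 'wrist_force': array([-0.091,  0.253, -0.128]), 'moment': array([ 0.006, -0.039, -0.006]), 'gripper_width': np.float64(0.996)} 0.0187
[[434.75119318   0.         316.58244591]
 [  0.         434.75119318 202.46747861]
 [  0.           0.           1.        ]] [[ 0.27689738  0.96088783 -0.00473434]
 [ 0.81485331 -0.23742037 -0.52881532]
 [-0.50925624  0.14256978 -0.84872371]] [-0.28462366 -0.40466088  1.35274287]
jig [([0.587, -0.189, 0.009], 0.9)]
stops [([0.65, -0.14, 0.049], 0.6)]
jaw [([0.556, -0.198, 0.043], 0.67)]
jaw_slot [([0.553, -0.199, 0.037], 0.9)]
base_mid [([0.477, 0.124, 0.015], 0.82), ([0.332, 0.126, 0.013], 0.62)]
tube_mid [([0.626, 0.132, 0.023], 0.89)]
cap_mid [([0.549, 0.301, 0.008], 0.95)]
hammer_c [([0.816, 0.062, 0.022], 0.65)]
brush_c [([0.694, 0.357, 0.016], 0.94)]
tin [([0.407, 0.447, 0.053], 0.9)]
jig [([0.563, -0.17, 0.011], 0.96)]
stops [([0.615, -0.13, 0.041], 0.65)]
jaw [([0.554, -0.172, 0.029], 0.76), ([0.467, 0.136, 0.01], 0.36)]
base_mid [([0.325, 0.139, 0.011], 0.93), ([0.466, 0.135, 0.01], 0.78)]
tube_mid [([0.62, 0.149, 0.015], 0.77)]
cap_mid [([0.537, 0.314, 0.011], 0.71)]
```

View pics/s0.png

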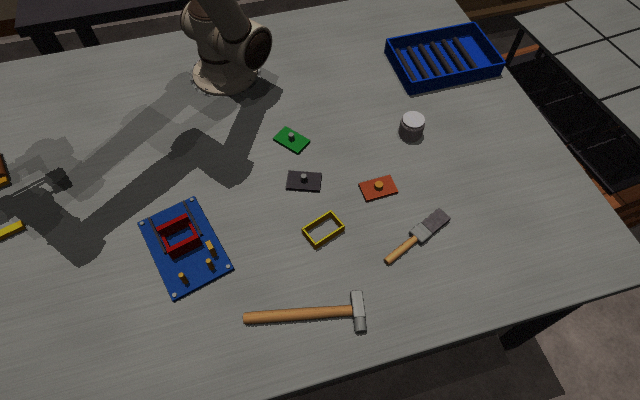

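View pics/d0.png

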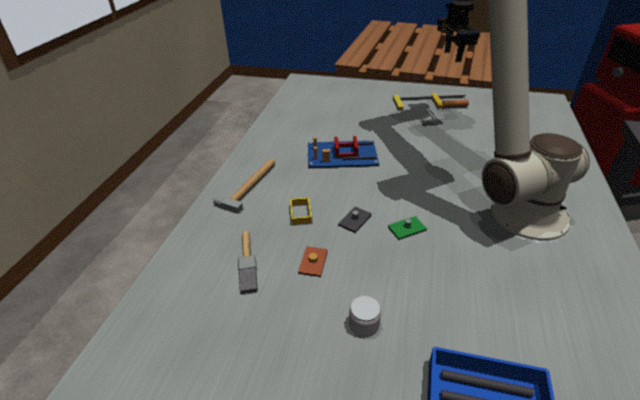

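Dark base at (304,181) fits; the green look-alike at (291,139) is to be left alone. The frame is at (323,229), the cap at (379,187) and the jig at (186,247). I'll enlarge crops to confirm and measure.

```bash
python3 - <<'E'
from h import *
im=cv2.imread('pics/s0.png')
a=cv2.resize(im[190:305,130:245],(575,575),interpolation=cv2.INTER_CUBIC)
cv2.imwrite('pics/s0a.png',a)
b=cv2.resize(im[115:255,265:410],(725,700),interpolation=cv2.INTER_CUBIC)[:600]
cv2.imwrite('pics/s0b.png',cv2.resize(im[115:255,265:410],(620,598),interpolation=cv2.INTER_CUBIC))
E
```

```text
(no output)
```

View pics/s0a.png

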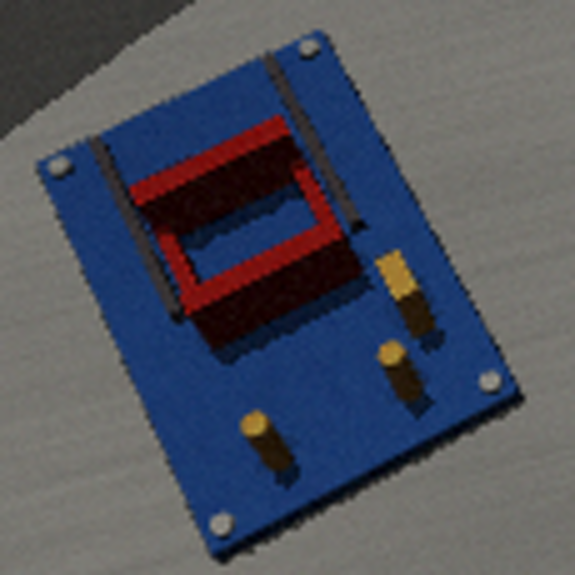

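View pics/s0b.png

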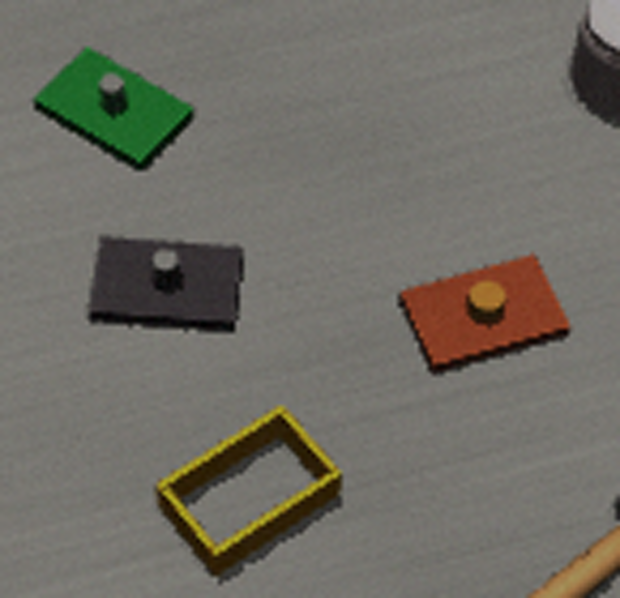

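```bash
cat >> h.py <<'E'
from scipy.optimize import least_squares
def proj(c,X):
    P=np.asarray(X)@c['R'].T+c['t']; K=c['camera_matrix']
    return (P[:,:2]/P[:,2:])*[K[0,0],K[1,1]]+[K[0,2],K[1,2]]
def rz(a): a=np.deg2rad(a); return np.array([[np.cos(a),-np.sin(a),0],[np.sin(a),np.cos(a),0],[0,0,1]])
def wcam(s,c):
    T=np.eye(4);T[:3,:3]=s['ee_rot'];T[:3,3]=s['tcp_pos'];M=np.linalg.inv(T@c['T_tool_cam'])
    return dict(R=M[:3,:3],t=M[:3,3],camera_matrix=c['camera_matrix'])
def fit(c,L,uv,x0):
    L=np.asarray(L)/1000.; f=lambda p:(proj(c,L@rz(p[2]).T+[p[0],p[1],0])-uv).ravel()
    o=least_squares(f,x0,x_scale=[.01,.01,1]); return o.x,np.abs(o.fun).max(),o.fun.reshape(-1,2)
def ray(c,uv,z):
    K=c['camera_matrix'];d=c['R'].T@np.array([(uv[0]-K[0,2])/K[0,0],(uv[1]-K[1,2])/K[1,1],1.]);o=-c['R'].T@c['t']
    return o+d*(z-o[2])/d[2]
E
python3 - <<'E'
from h import *
s,c=cap('scene')
q=lambda p,k,o:(np.array(p)+.5)/k-.5+o
uv=q([(40,165),(321,33),(522,393),(213,550),(257,423),(392,352)],5,[130,190])
p,e,f=fit(c,[(-172,-75,12),(-172,75,12),(60,75,12),(60,-75,12),(34,-32,54),(34,32,54)],uv,[.59,-.19,-20]); print('jig',p,e);print(f.round(1))
k=620/145
B=lambda z:[(28,-44,z),(28,44,z),(-28,44,z),(-28,-44,z)]
for n,px,z,x0 in [('base',[(90,319),(234,324),(242,249),(100,237)],10,[.47,.13,0]),
 ('tube',[(217,553),(340,474),(282,408),(159,486)],26,[.62,.14,0]),('cap',[(435,364),(569,329),(536,256),(401,293)],10,[.54,.3,0])]:
    p,e,f=fit(c,B(z),q(px,k,[265,115]),x0);print(n,p.round(4),e)
E
```

```text
jig [ 0.62293469 -0.17832343 15.2725931 ] 1.3033986524907846
[[-0.7 -0.5]
 [ 0.5 -1.2]
 [ 0.2 -0.5]
 [-0.1  1.3]
 [-0.1  0.2]
 [ 0.2  0.2]]
base [  0.4701   0.1257 -20.4924] 0.766056320090911
tube [ 0.6228  0.1329 20.1684] 1.1686833792430207
cap [0.5433 0.3034 1.2976] 0.7100892148827143
```

```bash
cat >> h.py <<'E'
from scipy.spatial.transform import Rotation as Ro
def go(pos,yawy=None,s=None):
    """deltas (rows units) from present to TCP pos, tool y axis at world angle yawy (mod 180), pointing down"""
    s=s or r.sense(); R=np.array(s['ee_rot'])
    d=R.T@(np.array(pos)-s['tcp_pos'])/.025
    if yawy is None: w=np.zeros(3)
    else:
        best=None
        for k in (0,180):
            a=np.deg2rad(yawy+k); y=np.array([np.cos(a),np.sin(a),0]); z=np.array([0,0,-1.]); x=np.cross(y,z)
            w=Ro.from_matrix(R.T@np.stack([x,y,z],1)).as_rotvec(degrees=True)/5
            if best is None or np.linalg.norm(w)<np.linalg.norm(best): best=w
        w=best
    print('delta',d.round(3).tolist(),w.round(3).tolist())
def st():
    s=r.sense(); R=np.array(s['ee_rot'])
    print('t',round(float(s['time_s']),2),'tcp',np.round(s['tcp_pos'],4),'yawy',round(float(np.degrees(np.arctan2(R[1,1],R[0,1]))),2),'tilt',R[:2,2].round(4),'F',np.round(s['wrist_force'],1),'w',round(float(s['gripper_width'])*87,1),'J',np.round(s['joints'],0)); return s
E
python3 - <<'E'
from h import *
s,c=cap('wrist','w0.png'); print(c['T_tool_cam'].round(4),c['camera_matrix'].round(1))
st()
go([.57,-.19,.36],105.3)
go([.57,-.19,.36],15.3)
E
```

```text
[[-2.000e-04 -9.531e-01 -3.027e-01  8.450e-02]
 [ 1.000e+00 -5.000e-04  1.000e-03  1.200e-03]
 [-1.200e-03 -3.027e-01  9.531e-01 -1.624e-01]
 [ 0.000e+00  0.000e+00  0.000e+00  1.000e+00]] [[337.6   0.  321.7]
 [  0.  337.6 200.3]
 [  0.    0.    1. ]]
t 1.0 tcp [ 0.2427 -0.5759  0.2226] yawy 112.85 tilt [-0.     -0.0001] F [0.5 0.8 1. ] w 86.7 J [-52.  22.   0.   0. -68. -15.]
delta [-18.06, 9.142, -5.498] [-0.001, -0.0, 1.51]
delta [-18.06, 9.142, -5.498] [-0.0, -0.001, -16.49]
```

View pics/w0.png

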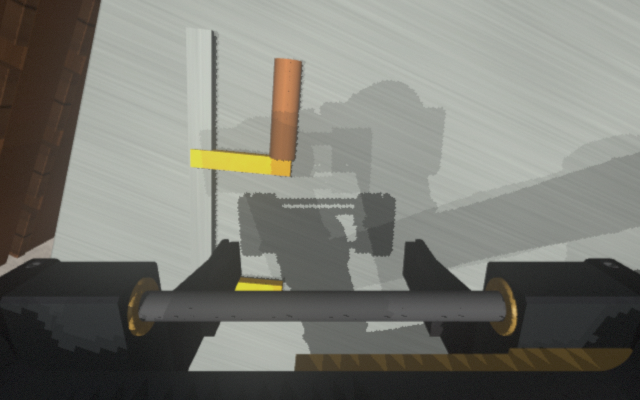

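```bash
python3 - <<'E'
from h import *
go([.604,-.184,.28],105.3)
E
```

```text
delta [-19.406, 8.836, -2.298] [-0.001, -0.0, 1.51]
```

Emit:
{"method": "play_rows", "body": {
  "deltas": [
    [-19.4, 8.84, -2.3, 0, 0, 1.51, 0],
    [-19.4, 8.84, -2.3, 0, 0, 1.51, 0],
    [-19.4, 8.84, -2.3, 0, 0, 1.51, 0],
    [-19.4, 8.84, -2.3, 0, 0, 1.51, 0],
    [-19.4, 8.84, -2.3, 0, 0, 1.51, 0],
    [-19.4, 8.84, -2.3, 0, 0, 1.51, 0],
    [-19.4, 8.84, -2.3, 0, 0, 1.51, 0],
    [-19.4, 8.84, -2.3, 0, 0, 1.51, 0],
    [-19.4, 8.84, -2.3, 0, 0, 1.51, 0],
    [-19.4, 8.84, -2.3, 0, 0, 1.51, 0],
    [-19.4, 8.84, -2.3, 0, 0, 1.51, 0],
    [-19.4, 8.84, -2.3, 0, 0, 1.51, 0]
  ]
}}

```text
time_s: 2.2
tcp_pos: [0.6067, -0.1806, 0.2797]
ee_rot: [[-0.963, -0.269, 0.001], [-0.269, 0.963, 0.0], [-0.001, -0.0, -1.0]]
wrist_force: [-0.5, -0.2, -0.3]
gripper_width: 0.026
```

Emit:
{"method": "play_rows", "body": {
  "deltas": [
    [0, 0, 0, 0, 0, 0, 0],
    [0, 0, 0, 0, 0, 0, 0],
    [0, 0, 0, 0, 0, 0, 0]
  ]
}}

```text
time_s: 2.5
tcp_pos: [0.603, -0.1851, 0.2802]
ee_rot: [[-0.965, -0.262, -0.0], [-0.262, 0.965, -0.0], [0.0, -0.0, -1.0]]
wrist_force: [-0.2, -0.3, 0.3]
gripper_width: 0.006
```

```bash
python3 - <<'E'
from h import *
s=st();s,c=cap('wrist','w1.png')
import pickle;pickle.dump((s,c),open('w1.pkl','wb'))
E
```

```text
t 2.5 tcp [ 0.603  -0.1851  0.2802] yawy 105.2 tilt [-0.0001 -0.0001] F [-0.2 -0.3  0.3] w 0.6 J [ -2.  21.   7.   0. -76. -72.]
```

View pics/w1.png

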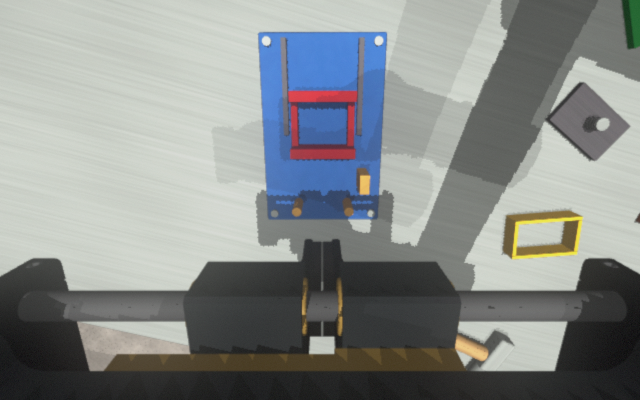

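```bash
python3 - <<'E'
import cv2
im=cv2.imread('pics/w1.png')
cv2.imwrite('pics/w1a.png',cv2.resize(im[22:232,248:398],(450*4//3,630*4//3*1)) [:0] if 0 else cv2.resize(im[25:175,248:398],(600,600),interpolation=cv2.INTER_CUBIC))
cv2.imwrite('pics/w1b.png',cv2.resize(im[85:235,248:398],(600,600),interpolation=cv2.INTER_CUBIC))
E
```

```text
(no output)
```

View pics/w1a.png

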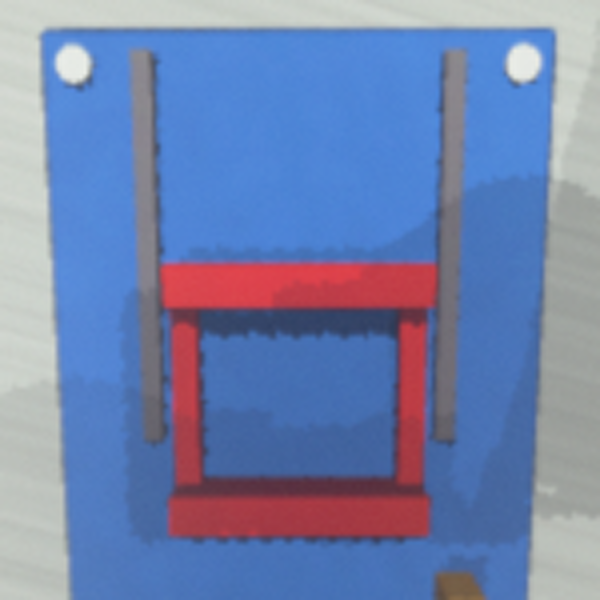

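View pics/w1b.png

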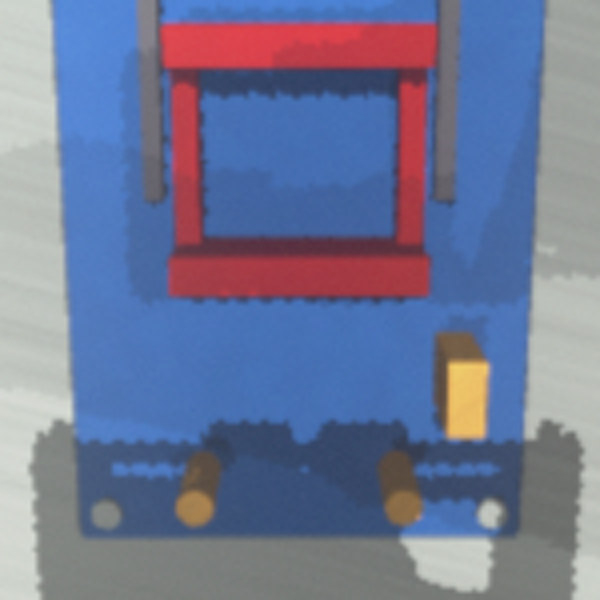

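```bash
python3 - <<'E'
from h import *
import pickle
s,c0=pickle.load(open('w1.pkl','rb')); c=wcam(s,c0)
q=lambda p,o:(np.array(p)+.5)/4-.5+o
uv=np.vstack([q([(41,30),(556,30)],[248,25]),q([(520,536),(82,537),(194,509),(403,508)],[248,85])])
p,e,f=fit(c,[(-172,-75,12),(-172,75,12),(60,75,12),(60,-75,12),(34,-32,54),(34,32,54)],uv,[.62,-.18,15]);print('jig',p,e);print(f.round(1))
def tj(uv,z): return (rz(p[2]).T@(ray(c,uv,z)-[p[0],p[1],0]))*1000
for u in [(170,297),(429,297),(295,255),(295,68),(295,24)]: print('jaw',tj(q(u,[248,85]),.053))
print('endstop',[tj(q(u,[248,85]),.054) for u in [(447,362),(447,438),(487,438),(487,362)]])
# parts
st()
E
```

```text
jig [ 0.6211229  -0.17754659 15.30567761] 0.7681855841763081
[[-0.6 -0.5]
 [ 0.6 -0.7]
 [-0.1  0.8]
 [-0.7  0.8]
 [ 0.3  0. ]
 [ 0.4  0.2]]
jaw [-31.2243257  -37.75234028  53.        ]
jaw [-31.0610597   37.71379797  53.        ]
jaw [-43.3874104   -1.30616979  53.        ]
jaw [-95.20910794  -1.18780458  53.        ]
jaw [-106.80249543   -1.16132429   53.        ]
endstop [array([-11.87244244,  43.46134394,  54.        ]), array([11.51546993, 44.20408457, 54.        ]), array([11.54278448, 56.21520645, 54.        ]), array([-11.84631898,  55.26289059,  54.        ])]
t 2.55 tcp [ 0.603  -0.1851  0.2803] yawy 105.2 tilt [ 0.     -0.0001] F [-0.   0.5 -0.4] w 0.4 J [ -2.  21.   7.   0. -76. -72.]
```

```bash
cat >> h.py <<'E'
JIG=np.array([.6211,-.1777]);JA=15.3
def jw(x,y,z): return np.append(JIG+(rz(JA)@[x/1000,y/1000,0])[:2],z/1000)
def wj(X): return (rz(JA).T@(np.array(X)-[*JIG,0]))*1000
E
python3 - <<'E'
from h import *
go(jw(-69,0,65),105.3);go(jw(-69,0,30),105.3)
E
```

```text
delta [1.985, 0.09, 8.611] [-0.001, 0.0, -0.019]
delta [1.985, 0.09, 10.011] [-0.001, 0.0, -0.019]
```

Emit:
{"method": "play_rows", "body": {
  "deltas": [
    [1.98, 0.09, 2, 0, 0, 0, 0],
    [1.98, 0.09, 4, 0, 0, 0, 0],
    [1.98, 0.09, 6, 0, 0, 0, 0],
    [1.98, 0.09, 7.5, 0, 0, 0, 0],
    [1.98, 0.09, 8.6, 0, 0, 0, 0],
    [1.98, 0.09, 9.3, 0, 0, 0, 0],
    [1.98, 0.09, 10, 0, 0, 0, 0],
    [1.98, 0.09, 10, 0, 0, 0, 0],
    [1.98, 0.09, 10, 0, 0, 0, 0]
  ]
}}

```text
time_s: 3.45
tcp_pos: [0.5555, -0.1955, 0.0305]
ee_rot: [[-0.965, -0.263, 0.0], [-0.263, 0.965, -0.0], [-0.0, -0.0, -1.0]]
wrist_force: [0.3, 0.1, 0.1]
gripper_width: 0.003
```

```bash
python3 - <<'E'
from h import *
s=st();print(wj(s['tcp_pos']))
go(jw(-136,0,30))
E
```

```text
t 3.45 tcp [ 0.5555 -0.1955  0.0305] yawy 105.26 tilt [ 0.0002 -0.0003] F [0.3 0.1 0.1] w 0.2 J [ -4.  30. -18.   0. -42. -71.]
[-68.00844834   0.12336171  30.5069926 ]
delta [2.72, -0.007, 0.02] [0.0, 0.0, 0.0]
```

Emit:
{"method": "play_rows", "body": {
  "deltas": [
    [0.5, 0, 0, 0, 0, 0, 0],
    [0.9, 0, 0, 0, 0, 0, 0],
    [1.2, 0, 0, 0, 0, 0, 0],
    [1.5, 0, 0, 0, 0, 0, 0],
    [1.8, 0, 0, 0, 0, 0, 0],
    [2.1, 0, 0, 0, 0, 0, 0],
    [2.3, 0, 0, 0, 0, 0, 0],
    [2.5, 0, 0, 0, 0, 0, 0],
    [2.6, 0, 0, 0, 0, 0, 0],
    [2.6, 0, 0, 0, 0, 0, 0]
  ]
}}

```text
time_s: 4.45
tcp_pos: [0.4919, -0.2121, 0.0298]
ee_rot: [[-0.965, -0.263, -0.002], [-0.263, 0.965, 0.0], [0.001, 0.001, -1.0]]
wrist_force: [2.2, -0.5, 1.2]
gripper_width: 0.012
```

Emit:
{"method": "play_rows", "body": {
  "deltas": [
    [0.04, 0, 0, 0, 0, 0, 0],
    [0.08, 0, 0, 0, 0, 0, 0],
    [0.12, 0, 0, 0, 0, 0, 0],
    [0.12, 0, 0, 0, 0, 0, 0]
  ]
}}

```text
time_s: 4.85
tcp_pos: [0.4907, -0.2124, 0.0298]
ee_rot: [[-0.965, -0.264, 0.002], [-0.264, 0.965, 0.0], [-0.002, -0.0, -1.0]]
wrist_force: [5.2, 1.6, -0.2]
gripper_width: 0.007
```

```bash
python3 - <<'E'
from h import *
s=st();print(wj(s['tcp_pos']))
E
```

```text
t 4.85 tcp [ 0.4907 -0.2124  0.0298] yawy 105.3 tilt [0.0016 0.0003] F [ 5.2  1.6 -0.2] w 0.6 J [ -6.  26. -26.  -0. -38. -69.]
[-134.96650821    0.94429977   29.81575099]
```

Emit:
{"method": "play_rows", "body": {
  "deltas": [
    [0.05, 0, 0, 0, 0, 0, 0],
    [0.1, 0, 0, 0, 0, 0, 0],
    [0.15, 0, 0, 0, 0, 0, 0],
    [0.2, 0, 0, 0, 0, 0, 0],
    [0.2, 0, 0, 0, 0, 0, 0]
  ]
}}

```text
time_s: 5.35
tcp_pos: [0.4907, -0.2125, 0.03]
ee_rot: [[-0.964, -0.264, 0.012], [-0.264, 0.964, 0.001], [-0.011, -0.003, -1.0]]
wrist_force: [12.6, 7.9, -7.2]
gripper_width: 0.004
```

Emit:
{"method": "play_rows", "body": {
  "deltas": [
    [-0.4, 0, 0, 0, 0, 0, 0],
    [-0.8, 0, -0.3, 0, 0, 0, 0],
    [-0.8, 0, -2, 0, 0, 0, 0],
    [-0.8, 0, -4, 0, 0, 0, 40],
    [-0.8, 0, -4, 0, 0, 0, 40]
  ]
}}

```text
time_s: 5.85
tcp_pos: [0.5079, -0.2101, 0.137]
ee_rot: [[-0.964, -0.265, 0.011], [-0.265, 0.964, -0.003], [-0.01, -0.006, -1.0]]
wrist_force: [1.0, 0.1, 1.0]
gripper_width: 0.112
```

```bash
python3 - <<'E'
from h import *
s=st()
go([.57,.19,.29],105)
E
```

```text
t 5.85 tcp [ 0.5079 -0.2101  0.137 ] yawy 105.38 tilt [ 0.0109 -0.0035] F [1.  0.1 1. ] w 9.7 J [ -5.  19. -18.   0. -53. -69.]
delta [-6.699, 14.732, -6.149] [-0.071, 0.11, 0.076]
```

Emit:
{"method": "play_rows", "body": {
  "deltas": [
    [-6.7, 14.73, -6.1, 0, 0, 0, 87],
    [-6.7, 14.73, -6.1, 0, 0, 0, 87],
    [-6.7, 14.73, -6.1, 0, 0, 0, 87],
    [-6.7, 14.73, -6.1, 0, 0, 0, 87],
    [-6.7, 14.73, -6.1, 0, 0, 0, 87],
    [-6.7, 14.73, -6.1, 0, 0, 0, 87],
    [-6.7, 14.73, -6.1, 0, 0, 0, 87],
    [-6.7, 14.73, -6.1, 0, 0, 0, 87],
    [-6.7, 14.73, -6.1, 0, 0, 0, 87],
    [-6.7, 14.73, -6.1, 0, 0, 0, 87],
    [-6.7, 14.73, -6.1, 0, 0, 0, 87],
    [-6.7, 14.73, -6.1, 0, 0, 0, 87]
  ]
}}

```text
time_s: 7.05
tcp_pos: [0.5679, 0.1893, 0.2818]
ee_rot: [[-0.965, -0.263, -0.002], [-0.263, 0.965, -0.001], [0.003, -0.001, -1.0]]
wrist_force: [0.2, 1.0, -0.5]
gripper_width: 0.999
```

Emit:
{"method": "play_rows", "body": {
  "deltas": [
    [0, 0, 0, 0, 0, 0, 87],
    [0, 0, 0, 0, 0, 0, 87],
    [0, 0, 0, 0, 0, 0, 87]
  ]
}}

```text
time_s: 7.35
tcp_pos: [0.5687, 0.1897, 0.2825]
ee_rot: [[-0.965, -0.263, -0.0], [-0.263, 0.965, -0.0], [0.0, -0.0, -1.0]]
wrist_force: [-0.5, 0.5, -0.7]
gripper_width: 1.0
```

```bash
python3 - <<'E'
from h import *
s=st();s,c=cap('wrist','w2.png')
import pickle;pickle.dump((s,c),open('w2.pkl','wb'))
s,c=cap('scene','s2.png')
im=cv2.imread('pics/s2.png');cv2.imwrite('pics/s2a.png',cv2.resize(im[190:305,130:245],(575,575),interpolation=cv2.INTER_CUBIC))
E
```

```text
t 7.35 tcp [0.5687 0.1897 0.2825] yawy 105.24 tilt [-0.0003 -0.0002] F [-0.5  0.5 -0.7] w 87.0 J [  34.   18.    2.    0.  -75. -109.]
```

View pics/w2.png

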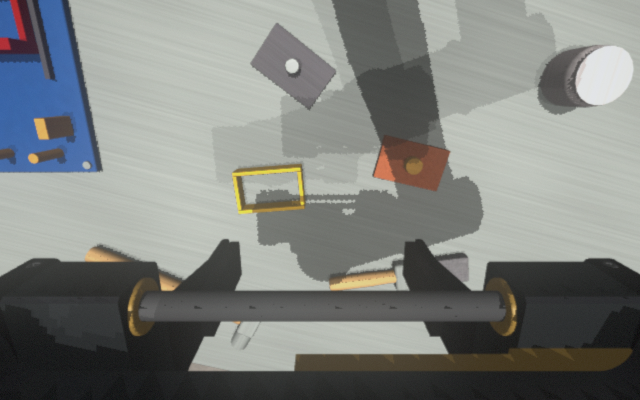

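View pics/s2a.png

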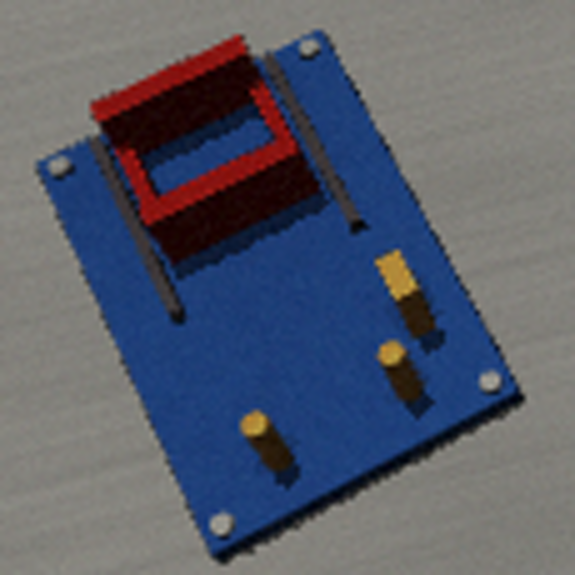

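```bash
python3 - <<'E'
import cv2,numpy as np
im=cv2.imread('pics/w2.png')
f=lambda y,x,h=100,w=100:cv2.resize(im[y:y+h,x:x+w],(w*4,h*4),interpolation=cv2.INTER_CUBIC)
cv2.imwrite('pics/w2a.png',np.hstack([f(15,243),f(115,361)]))
cv2.imwrite('pics/w2b.png',f(140,220))
E
```

```text
(no output)
```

View pics/w2a.png

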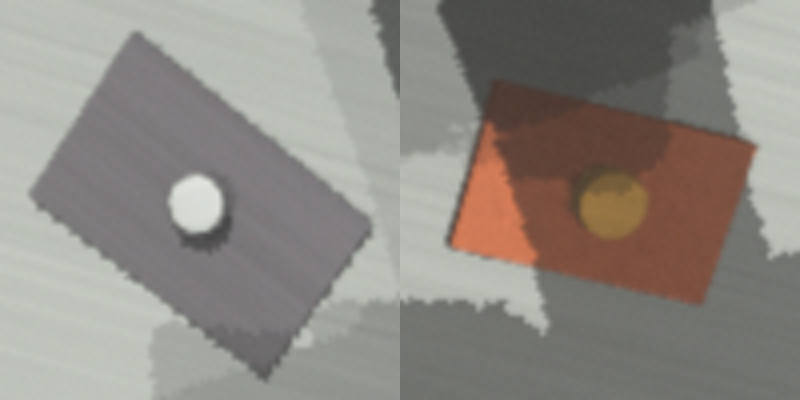

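View pics/w2b.png

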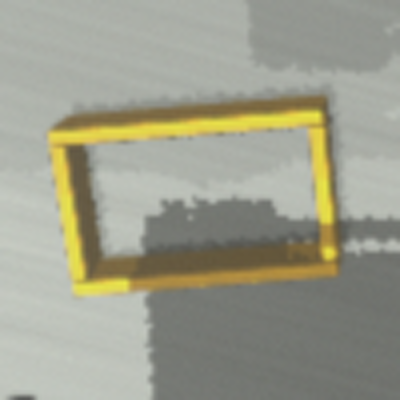

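```bash
python3 - <<'E'
from h import *
import pickle
s,c0=pickle.load(open('w2.pkl','rb')); c=wcam(s,c0)
q=lambda p,o:(np.array(p)+.5)/4-.5+o
B=lambda z:[(-28,-44,z),(-28,44,z),(28,44,z),(28,-44,z)]
for n,px,o,z,top,x0 in [('base',[(137,32),(372,225),(266,380),(30,193),(196,203)],[243,15],10,30,[.47,.13,-20]),
 ('cap',[(95,80),(357,145),(302,304),(49,246),(213,206)],[361,115],10,24,[.54,.3,0]),
 ('tube',[(50,134),(324,111),(338,272),(74,295)],[220,140],26,0,[.62,.14,20])]:
    L=B(z)+([(0,0,top)] if top else [])
    p,e,f=fit(c,L,q(px,o),x0);print(n,p.round(4),e.round(2));print(f.round(1).tolist())
go([.475,.127,.08],-20.5)
E
```

```text
base [  0.4668   0.1282 -22.0659] 0.83
[[-0.3, -0.8], [0.8, 0.2], [-0.4, -0.3], [-0.4, 0.4], [0.2, 0.5]]
cap [0.5406 0.3045 2.033 ] 0.43
[[0.3, 0.1], [0.2, -0.4], [-0.2, 0.4], [-0.2, 0.3], [-0.1, -0.3]]
tube [ 0.6204  0.1345 19.8767] 1.02
[[-0.7, -0.8], [-0.1, -0.5], [0.6, 1.0], [0.2, 0.4]]
delta [4.282, -1.448, 8.104] [0.0, -0.001, -10.848]
```

```bash
python3 - <<'E'
from h import *
go([.4675,.1277,.012],-21.5)
E
```

```text
delta [4.564, -1.342, 10.824] [0.0, -0.001, -10.648]
```

Emit:
{"method": "play_rows", "body": {
  "deltas": [
    [4.56, -1.34, 2, 0, 0, -10.65, 60],
    [4.56, -1.34, 4, 0, 0, -10.65, 60],
    [4.56, -1.34, 6, 0, 0, -10.65, 60],
    [4.56, -1.34, 7, 0, 0, -10.65, 60],
    [4.56, -1.34, 7.5, 0, 0, -10.65, 60],
    [4.56, -1.34, 8, 0, 0, -10.65, 60],
    [4.56, -1.34, 8, 0, 0, -10.65, 60],
    [4.56, -1.34, 8.2, 0, 0, -10.65, 60],
    [4.56, -1.34, 8.4, 0, 0, -10.65, 60],
    [4.56, -1.34, 8.5, 0, 0, -10.65, 60],
    [4.56, -1.34, 8.5, 0, 0, -10.65, 60]
  ]
}}

```text
time_s: 8.55
tcp_pos: [0.4678, 0.1283, 0.0702]
ee_rot: [[-0.366, -0.93, 0.0], [-0.93, 0.366, 0.0], [-0.0, -0.0, -1.0]]
wrist_force: [-0.5, -0.3, 0.2]
gripper_width: 0.691
```

```bash
python3 - <<'E'
from h import *
s=st();go([.4675,.1277,.012],-21.5);s,c=cap('wrist','w3.png')
E
```

```text
t 8.55 tcp [0.4678 0.1283 0.0702] yawy 158.5 tilt [0.0004 0.0003] F [-0.5 -0.3  0.2] w 60.1 J [ 35.  19. -30.  -0. -41. -56.]
delta [0.028, 0.003, 2.328] [-0.002, 0.005, 0.001]
```

View pics/w3.png

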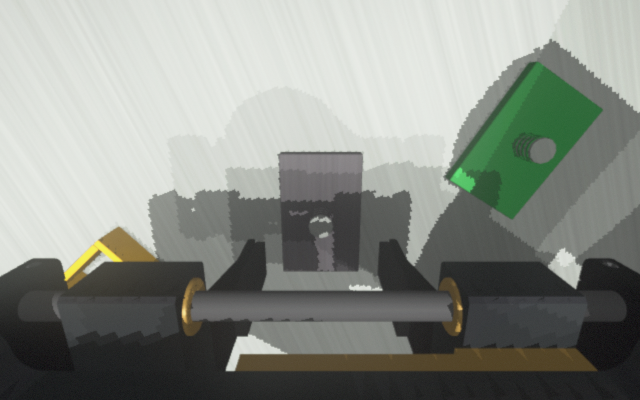

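Emit:
{"method": "play_rows", "body": {
  "deltas": [
    [0, 0, 0.8, 0, 0, 0, 50],
    [0, 0, 1.6, 0, 0, 0, 50],
    [0, 0, 2.1, 0, 0, 0, 50],
    [0, 0, 2.3, 0, 0, 0, 45],
    [0, 0, 2.3, 0, 0, 0, 30],
    [0, 0, 2.3, 0, 0, 0, 5],
    [0, 0, 2.3, 0, 0, 0, 5],
    [0, 0, 2.3, 0, 0, 0, 5],
    [0, 0, 2.3, 0, 0, 0, 5],
    [0, 0, 2.3, 0, 0, 0, 5],
    [0, 0, 2.3, 0, 0, 0, 5]
  ]
}}

```text
time_s: 9.7
tcp_pos: [0.4681, 0.1284, 0.0131]
ee_rot: [[-0.366, -0.931, 0.001], [-0.931, 0.366, 0.001], [-0.001, -0.001, -1.0]]
wrist_force: [-0.7, 0.5, 5.3]
gripper_width: 0.173
```

Emit:
{"method": "play_rows", "body": {
  "deltas": [
    [0, 0, -0.5, 0, 0, 0, 5],
    [0, 0, -2, 0, 0, 0, 5],
    [0, 0, -4, 0, 0, 0, 5],
    [0, 0, -6, 0, 0, 0, 5],
    [0, 0, -6, 0, 0, 0, 5],
    [0, 0, -6, 0, 0, 0, 5]
  ]
}}

```text
time_s: 10.3
tcp_pos: [0.4669, 0.1282, 0.1626]
ee_rot: [[-0.367, -0.93, -0.0], [-0.93, 0.367, 0.001], [-0.001, 0.001, -1.0]]
wrist_force: [-0.5, -0.9, -4.2]
gripper_width: 0.174
```

```bash
python3 - <<'E'
from h import *
s=st();s,c=cap('wrist','w4.png')
im=cv2.imread('pics/w4.png');cv2.imwrite('pics/w4a.png',cv2.resize(im[130:280,240:400],(640,600),interpolation=cv2.INTER_CUBIC))
E
```

```text
t 10.3 tcp [0.4669 0.1282 0.1626] yawy 158.5 tilt [-0.0003  0.0015] F [-0.5 -0.9 -4.2] w 15.2 J [ 35.  12. -24.  -0. -55. -56.]
```

View pics/w4a.png

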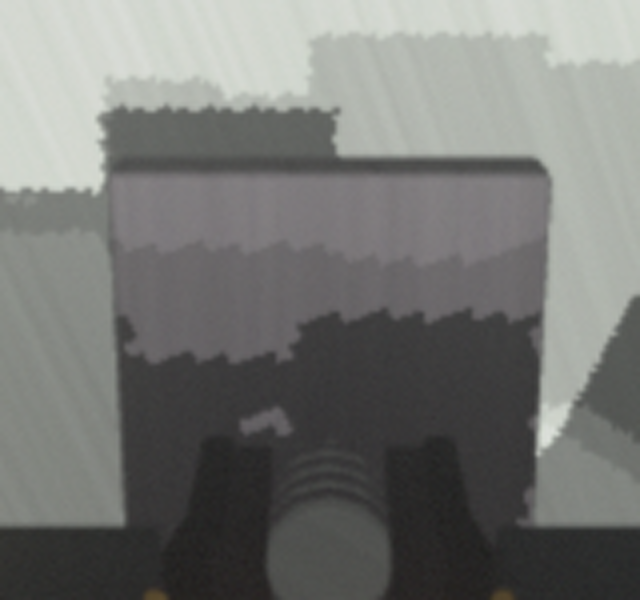

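```bash
cat >> h.py <<'E'
def tool_pt(c,uv,ztool):
    T=c['T_tool_cam'];K=c['camera_matrix']
    d=T[:3,:3]@np.array([(uv[0]-K[0,2])/K[0,0],(uv[1]-K[1,2])/K[1,1],1.]);o=T[:3,3]
    return (o+d*(ztool-o[2])/d[2])*1000
E
python3 - <<'E'
from h import *
s=st();c=r.capture('wrist')
q=lambda p:(np.array(p)+.5)/4-.5+[240,130]
for u in [(110,173),(550,173),(123,480),(537,480),(330,173)]: print(tool_pt(c,q(u),.003))
print(q((330,550)), tool_pt(c,q((330,550)),-.017))
go(jw(0,-2,110),195.3)
E
```

```text
t 10.35 tcp [0.4659 0.1276 0.161 ] yawy 158.49 tilt [-0.0035 -0.0006] F [-0.9 -0.3 -3.8] w 15.2 J [ 35.  12. -24.  -0. -55. -56.]
[ 45.15682328 -25.81780409   3.        ]
[45.12983836 29.3284555   3.        ]
[  2.80906778 -26.15262661   3.        ]
[ 2.76365971 29.6777796   3.        ]
[45.14333367  1.74951035  3.        ]
[322.125 267.125] [  3.24166607   1.70838301 -17.        ]
delta [9.132, -10.31, 2.006] [0.055, -0.024, -7.36]
```

```bash
sed -i 's/^JIG=.*/JIG=np.array([.6218,-.1783]);JA=15.3/' h.py; python3 - <<'E'
from h import *
go(jw(-3,-2.5,110),195.3)
E
```

```text
delta [9.232, -10.26, 2.006] [0.055, -0.024, -7.36]
```

Emit:
{"method": "play_rows", "body": {
  "deltas": [
    [0.5, -0.5, 0, 0, 0, -0.4, 5],
    [1.4, -1.5, 0, 0, 0, -1.2, 5],
    [2.4, -2.6, 0, 0, 0, -2, 5],
    [3.4, -3.7, 0, 0, 0, -2.9, 5],
    [4.4, -4.8, 0.2, 0, 0, -3.7, 5],
    [5.4, -5.9, 0.4, 0, 0, -4.5, 5],
    [6.4, -7, 0.8, 0, 0, -5.3, 5],
    [7.4, -8.1, 1.2, 0, 0, -6.2, 5],
    [8.3, -9.2, 1.6, 0, 0, -7, 5],
    [9, -10, 1.9, 0, 0, -7.36, 5],
    [9.23, -10.26, 2, 0, 0, -7.36, 5],
    [9.23, -10.26, 2, 0, 0, -7.36, 5]
  ]
}}

```text
time_s: 11.6
tcp_pos: [0.6204, -0.1812, 0.1088]
ee_rot: [[0.262, -0.965, -0.007], [-0.965, -0.262, 0.001], [-0.002, 0.006, -1.0]]
wrist_force: [0.0, -0.0, -3.8]
gripper_width: 0.171
```

Emit:
{"method": "play_rows", "body": {
  "deltas": [
    [0, 0, 0, 0, 0, 0, 5],
    [0, 0, 0, 0, 0, 0, 5]
  ]
}}

```text
time_s: 11.8
tcp_pos: [0.6215, -0.1792, 0.1125]
ee_rot: [[0.266, -0.964, -0.001], [-0.964, -0.266, 0.0], [-0.0, 0.001, -1.0]]
wrist_force: [-0.0, 0.4, -3.3]
gripper_width: 0.174
```

```bash
python3 - <<'E'
from h import *
s=st();print(wj(s['tcp_pos']));go(jw(-3,-2.5,26),195.3);s,c=cap('wrist','w5.png');cap('scene','s5.png')
im=cv2.imread('pics/s5.png');cv2.imwrite('pics/s5a.png',cv2.resize(im[190:305,130:245],(575,575),interpolation=cv2.INTER_CUBIC))
E
```

```text
t 11.8 tcp [ 0.6215 -0.1792  0.1125] yawy -164.59 tilt [-0.0007  0.0003] F [-0.   0.4 -3.3] w 15.1 J [ -2.  29.  -4.  -0. -56.  17.]
[ -0.516699    -0.82944103 112.46421615]
delta [0.068, 0.097, 3.459] [0.007, 0.005, 0.022]
```

View pics/w5.png

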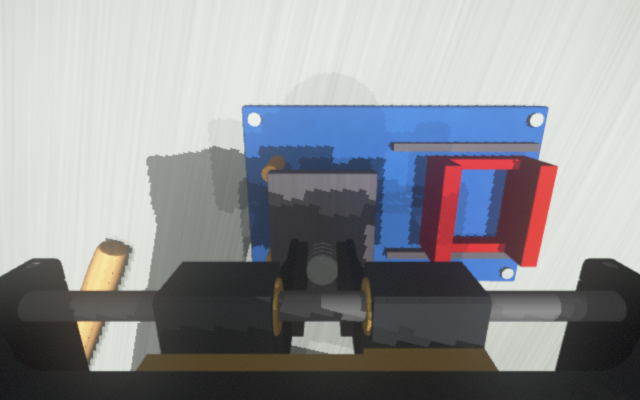

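Emit:
{"method": "play_rows", "body": {
  "deltas": [
    [0.07, 0.1, 0.3, 0, 0, 0.02, 5],
    [0.07, 0.1, 1, 0, 0, 0.02, 5],
    [0.07, 0.1, 1.7, 0, 0, 0.02, 5],
    [0.07, 0.1, 2.3, 0, 0, 0.02, 5],
    [0.07, 0.1, 2.8, 0, 0, 0.02, 5],
    [0.07, 0.1, 3.1, 0, 0, 0.02, 5],
    [0.07, 0.1, 3.3, 0, 0, 0.02, 5],
    [0.07, 0.1, 3.4, 0, 0, 0.02, 5],
    [0.07, 0.1, 3.4, 0, 0, 0.02, 5]
  ]
}}

```text
time_s: 12.8
tcp_pos: [0.6202, -0.1827, 0.0277]
ee_rot: [[0.263, -0.965, 0.0], [-0.965, -0.263, -0.0], [0.0, -0.0, -1.0]]
wrist_force: [0.4, 0.1, -3.3]
gripper_width: 0.174
```

```bash
python3 - <<'E'
from h import *
s=st();print(wj(s['tcp_pos']));cap('scene','s6.png')
im=cv2.imread('pics/s6.png');cv2.imwrite('pics/s6a.png',cv2.resize(im[190:305,130:245],(575,575),interpolation=cv2.INTER_CUBIC))
E
```

```text
t 12.8 tcp [ 0.6202 -0.1827  0.0277] yawy -164.75 tilt [ 0.0003 -0.0001] F [ 0.4  0.1 -3.3] w 15.2 J [ -2.  35.  -9.   0. -46.  17.]
[-2.69665506 -3.8639563  27.67526122]
```

View pics/s6a.png

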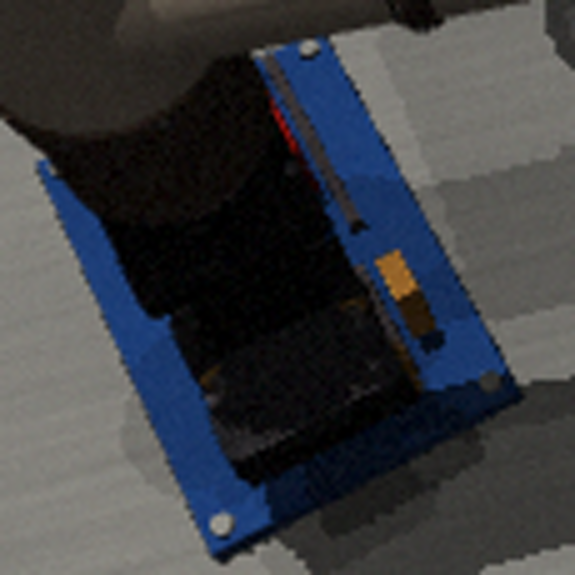

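Emit:
{"method": "play_rows", "body": {
  "deltas": [
    [0, 0, 0.06, 0, 0, 0, 5],
    [0, 0, 0.1, 0, 0, 0, 5],
    [0, 0, 0.1, 0, 0, 0, 5]
  ]
}}

```text
time_s: 13.15
tcp_pos: [0.6202, -0.1827, 0.0253]
ee_rot: [[0.263, -0.965, 0.0], [-0.965, -0.263, -0.0], [0.0, -0.0, -1.0]]
wrist_force: [-0.6, -0.7, -3.2]
gripper_width: 0.172
```

Emit:
{"method": "play_rows", "body": {
  "deltas": [
    [-0.05, 0, 0, 0, 0, 0, 5],
    [-0.1, 0, 0, 0, 0, 0, 5],
    [-0.15, 0, 0, 0, 0, 0, 5],
    [-0.15, 0, 0, 0, 0, 0, 5]
  ]
}}

```text
time_s: 13.55
tcp_pos: [0.6191, -0.1789, 0.0252]
ee_rot: [[0.263, -0.965, 0.0], [-0.965, -0.263, 0.0], [0.0, -0.0, -1.0]]
wrist_force: [-1.1, 0.0, -2.1]
gripper_width: 0.171
```

```bash
python3 - <<'E'
from h import *
s=st();print(wj(s['tcp_pos']), rz(JA).T@s['wrist_force'])
E
```

```text
t 13.55 tcp [ 0.6191 -0.1789  0.0252] yawy -164.74 tilt [0.0002 0.    ] F [-1.1  0.  -2.1] w 14.8 J [ -2.  35.  -9.  -0. -46.  17.]
[-2.74234897  0.12831342 25.21786531] [-1.0151789   0.30743984 -2.10520939]
```

Emit:
{"method": "play_rows", "body": {
  "deltas": [
    [-0.04, 0, 0, 0, 0, 0, 5],
    [-0.08, 0, 0, 0, 0, 0, 5],
    [-0.08, 0, 0, 0, 0, 0, 5]
  ]
}}

```text
time_s: 13.85
tcp_pos: [0.619, -0.178, 0.0255]
ee_rot: [[0.263, -0.965, 0.001], [-0.965, -0.263, -0.001], [0.001, -0.001, -1.0]]
wrist_force: [0.9, -5.1, -2.1]
gripper_width: 0.177
```

Emit:
{"method": "play_rows", "body": {
  "deltas": [
    [-0.04, 0, 0, 0, 0, 0, 5],
    [-0.08, 0, 0, 0, 0, 0, 5],
    [-0.08, 0, 0, 0, 0, 0, 5]
  ]
}}

```text
time_s: 14.15
tcp_pos: [0.619, -0.1776, 0.0261]
ee_rot: [[0.263, -0.965, 0.002], [-0.965, -0.263, -0.003], [0.004, -0.002, -1.0]]
wrist_force: [1.2, -10.0, -2.8]
gripper_width: 0.169
```

```bash
python3 - <<'E'
from h import *
s=st();print(wj(s['tcp_pos']), rz(JA).T@s['wrist_force'])
E
```

```text
t 14.15 tcp [ 0.619  -0.1776  0.0261] yawy -164.72 tilt [ 0.0024 -0.003 ] F [  1.2 -10.   -2.8] w 14.7 J [ -2.  35. -10.   0. -46.  17.]
[-2.49412295  1.36681671 26.09188445] [-1.43577943 -9.9292454  -2.75342442]
```

Emit:
{"method": "play_rows", "body": {
  "deltas": [
    [0.1, -0.05, 0.03, 0, 0, 0, 5],
    [0.1, -0.1, 0.03, 0, 0, 0, 5],
    [0.1, -0.14, 0.03, 0, 0, 0, 5],
    [0.1, -0.18, 0.03, 0, 0, 0, 5],
    [0.1, -0.18, 0.03, 0, 0, 0, 5]
  ]
}}

```text
time_s: 14.65
tcp_pos: [0.62, -0.1778, 0.0252]
ee_rot: [[0.263, -0.965, -0.007], [-0.965, -0.263, -0.001], [-0.001, 0.007, -1.0]]
wrist_force: [-6.9, -4.6, 5.8]
gripper_width: 0.168
```

```bash
python3 - <<'E'
from h import *
s=st();print(wj(s['tcp_pos']), rz(JA).T@s['wrist_force'])
E
```

```text
t 14.65 tcp [ 0.62   -0.1778  0.0252] yawy -164.77 tilt [-0.0066 -0.0011] F [-6.9 -4.6  5.8] w 14.6 J [ -2.  35.  -9.   0. -46.  17.]
[-1.6108049   0.93965608 25.18676758] [-7.83178001 -2.63433307  5.79327953]
```

Emit:
{"method": "play_rows", "body": {
  "deltas": [
    [0, 0.07, 0, 0, 0, 0, 5],
    [0, 0.07, 0, 0, 0, 0, 30],
    [0, 0.07, 0, 0, 0, 0, 40],
    [0, 0.07, 0, 0, 0, 0, 40],
    [0, 0.07, -0.6, 0, 0, 0, 40],
    [0, 0.07, -2, 0, 0, 0, 40],
    [0, 0.07, -4, 0, 0, 0, 87],
    [0, 0.07, -6, 0, 0, 0, 87],
    [0, 0.07, -6, 0, 0, 0, 87]
  ]
}}

```text
time_s: 15.55
tcp_pos: [0.6265, -0.1777, 0.1851]
ee_rot: [[0.265, -0.964, 0.019], [-0.964, -0.265, -0.004], [0.008, -0.017, -1.0]]
wrist_force: [1.2, 0.2, 0.3]
gripper_width: 0.651
```

```bash
sed -i 's/^JIG=.*/JIG=np.array([.6202,-.1787]);JA=15.3/' h.py; python3 - <<'E'
from h import *
s=st();s,c=cap('wrist','w7.png')
go([.6205,.1345,.15],200)
E
```

```text
t 15.55 tcp [ 0.6265 -0.1777  0.1851] yawy -164.63 tilt [ 0.0189 -0.0036] F [1.2 0.2 0.3] w 56.6 J [ -2.  26.   0.   0. -64.  17.]
delta [-12.062, -3.128, 1.211] [-0.125, -0.053, -0.94]
```

View pics/w7.png

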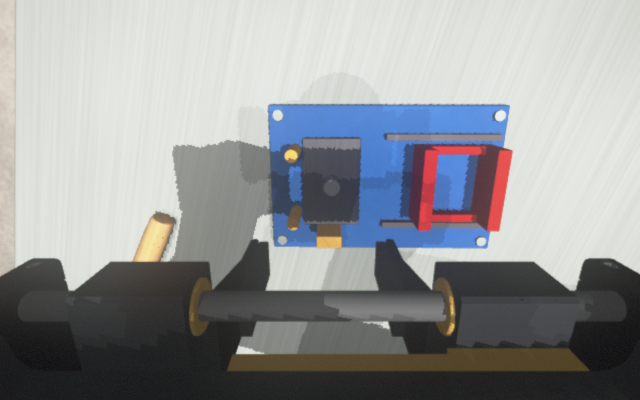

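```bash
python3 - <<'E'
from h import *
go([.6200,.1330,.10],200)
E
```

```text
delta [-12.018, -3.071, 3.211] [-0.125, -0.053, -0.94]
```

Emit:
{"method": "play_rows", "body": {
  "deltas": [
    [-12, -3.07, 0, 0, 0, -0.94, 87],
    [-12, -3.07, 0, 0, 0, -0.94, 87],
    [-12, -3.07, 0.5, 0, 0, -0.94, 87],
    [-12, -3.07, 1.5, 0, 0, -0.94, 87],
    [-12, -3.07, 2.5, 0, 0, -0.94, 87],
    [-12, -3.07, 3.2, 0, 0, -0.94, 87],
    [-12, -3.07, 3.2, 0, 0, -0.94, 87],
    [-12, -3.07, 3.2, 0, 0, -0.94, 87],
    [-12, -3.07, 3.2, 0, 0, -0.94, 87],
    [-12, -3.07, 3.2, 0, 0, -0.94, 87],
    [-12, -3.07, 3.2, 0, 0, -0.94, 87]
  ]
}}

```text
time_s: 16.7
tcp_pos: [0.617, 0.1317, 0.0954]
ee_rot: [[0.34, -0.941, 0.002], [-0.941, -0.34, 0.001], [-0.0, -0.002, -1.0]]
wrist_force: [0.4, 0.0, -0.2]
gripper_width: 0.998
```

```bash
python3 - <<'E'
from h import *
s=st();s,c=cap('wrist','w8.png')
go([.6200,.1330,.004],200)
E
```

```text
t 16.7 tcp [0.617  0.1317 0.0954] yawy -160.14 tilt [0.0016 0.0006] F [ 0.4  0.  -0.2] w 86.8 J [ 27.  29.  -8.   0. -53.  -7.]
delta [-0.008, -0.126, 3.653] [-0.018, 0.001, -0.029]
```

View pics/w8.png

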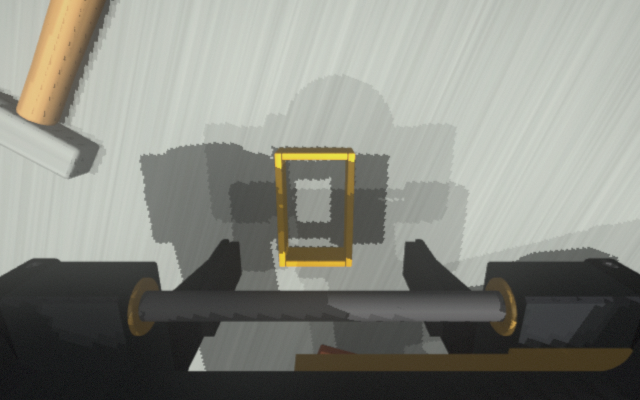

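```bash
python3 - <<'E'
from h import *
c=r.capture('wrist');s=st()
P=[tool_pt(c,u,s['tcp_pos'][2]-.026) for u in [(275,153),(355,152),(352,266),(277.5,266)]];print(np.round(P,1),np.mean(P,0))
E
```

```text
t 16.8 tcp [0.6169 0.1318 0.0952] yawy -160.14 tilt [0.0014 0.0007] F [0.4 0.3 0.5] w 87.0 J [ 27.  29.  -8.   0. -53.  -7.]
[[ 42.9 -31.3  69.2]
 [ 43.5  23.8  69.2]
 [-44.4  24.1  69.2]
 [-44.3 -33.1  69.2]] [-0.57926032 -4.10862735 69.24049514]
```

Emit:
{"method": "play_rows", "body": {
  "deltas": [
    [-0.04, -0.2, 0.8, 0, 0, 0, 87],
    [-0.04, -0.2, 1.6, 0, 0, 0, 87],
    [-0.04, -0.2, 2.4, 0, 0, 0, 87],
    [-0.04, -0.2, 3, 0, 0, 0, 87],
    [-0.04, -0.2, 3.4, 0, 0, 0, 87],
    [-0.04, -0.2, 3.6, 0, 0, 0, 87],
    [-0.04, -0.2, 3.6, 0, 0, 0, 87]
  ]
}}

```text
time_s: 17.5
tcp_pos: [0.6208, 0.135, 0.0041]
ee_rot: [[0.341, -0.94, -0.0], [-0.94, -0.341, -0.0], [0.0, 0.0, -1.0]]
wrist_force: [-0.3, -0.3, -0.6]
gripper_width: 0.998
```

Emit:
{"method": "play_rows", "body": {
  "deltas": [
    [0, 0, 0, 0, 0, 0, 70],
    [0, 0, 0, 0, 0, 0, 48],
    [0, 0, 0, 0, 0, 0, 48],
    [0, 0, 0, 0, 0, 0, 48],
    [0, 0, 0, 0, 0, 0, 48],
    [0, 0, 0, 0, 0, 0, 48],
    [0, 0, 0, 0, 0, 0, 48]
  ]
}}

```text
time_s: 18.2
tcp_pos: [0.621, 0.1355, 0.0046]
ee_rot: [[0.341, -0.94, 0.0], [-0.94, -0.341, 0.0], [-0.0, -0.001, -1.0]]
wrist_force: [-0.2, 0.2, 2.2]
gripper_width: 0.639
```

```bash
python3 - <<'E'
from h import *
s=st()
E
```

```text
t 18.2 tcp [0.621  0.1355 0.0046] yawy -160.04 tilt [0.0005 0.0002] F [-0.2  0.2  2.2] w 55.6 J [ 27.  36. -12.   0. -43.  -7.]
```

Emit:
{"method": "play_rows", "body": {
  "deltas": [
    [0, 0, -0.5, 0, 0, 0, 48],
    [0, 0, -2, 0, 0, 0, 48],
    [0, 0, -4, 0, 0, 0, 48],
    [0, 0, -5, 0, 0, 0, 48],
    [0, 0, -5, 0, 0, 0, 48],
    [0, 0, -5, 0, 0, 0, 48]
  ]
}}

```text
time_s: 18.8
tcp_pos: [0.6201, 0.1352, 0.1294]
ee_rot: [[0.341, -0.94, -0.001], [-0.94, -0.341, 0.001], [-0.001, 0.0, -1.0]]
wrist_force: [-1.0, -0.1, -3.9]
gripper_width: 0.64
```

```bash
python3 - <<'E'
from h import *
s=st();s,c=cap('wrist','w9.png')
im=cv2.imread('pics/w9.png');cv2.imwrite('pics/w9a.png',cv2.resize(im[130:280,240:400],(640,600),interpolation=cv2.INTER_CUBIC))
go(jw(-3,-2.5,110),195.3)
E
```

```text
t 18.8 tcp [0.6201 0.1352 0.1294] yawy -160.09 tilt [-0.0006  0.0007] F [-1.  -0.1 -3.9] w 55.7 J [ 27.  27.  -5.  -0. -57.  -7.]
delta [11.896, 4.366, 0.725] [0.037, 0.006, 0.921]
```

View pics/w9a.png

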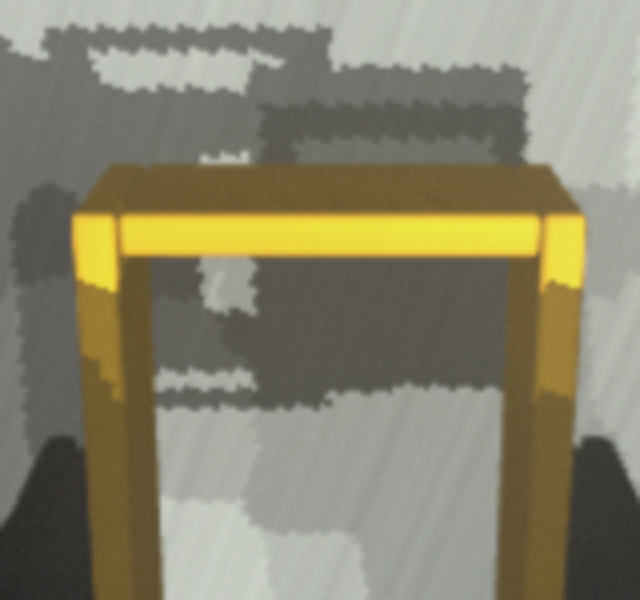

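```bash
python3 - <<'E'
from h import *
c=r.capture('wrist')
q=lambda p:(np.array(p)+.5)/4-.5+[240,130]
for u in [(73,214),(585,214)]: print(tool_pt(c,q(u),-.0214))
E
```

```text
[ 45.37812504 -26.7141599  -21.4       ]
[ 45.35699481  28.52317465 -21.4       ]
```

Emit:
{"method": "play_rows", "body": {
  "deltas": [
    [0.5, 0.2, 0, 0, 0, 0.1, 48],
    [1.5, 0.5, 0, 0, 0, 0.2, 48],
    [2.7, 0.9, 0, 0, 0, 0.3, 48],
    [4, 1.4, 0, 0, 0, 0.4, 48],
    [5.3, 1.9, 0, 0, 0, 0.5, 48],
    [6.6, 2.4, 0.1, 0, 0, 0.6, 48],
    [7.9, 2.9, 0.3, 0, 0, 0.7, 48],
    [9.2, 3.3, 0.5, 0, 0, 0.8, 48],
    [10.4, 3.8, 0.6, 0, 0, 0.9, 48],
    [11.3, 4.2, 0.7, 0, 0, 0.92, 48],
    [11.86, 4.35, 0.7, 0, 0, 0.92, 48],
    [11.86, 4.35, 0.7, 0, 0, 0.92, 48]
  ]
}}

```text
time_s: 20.1
tcp_pos: [0.619, -0.1827, 0.1106]
ee_rot: [[0.262, -0.965, -0.002], [-0.965, -0.262, -0.0], [-0.0, 0.002, -1.0]]
wrist_force: [-0.1, -0.2, -2.7]
gripper_width: 0.641
```

Emit:
{"method": "play_rows", "body": {
  "deltas": [
    [0, 0, 0, 0, 0, 0, 48],
    [0, 0, 0, 0, 0, 0, 48]
  ]
}}

```text
time_s: 20.3
tcp_pos: [0.6198, -0.1796, 0.1116]
ee_rot: [[0.266, -0.964, -0.0], [-0.964, -0.266, 0.0], [-0.0, 0.0, -1.0]]
wrist_force: [-0.1, 0.5, -2.5]
gripper_width: 0.643
```

```bash
python3 - <<'E'
from h import *
s=st();print(wj(s['tcp_pos']));go(jw(-2.5,-1.5,29),195.3)
E
```

```text
t 20.3 tcp [ 0.6198 -0.1796  0.1116] yawy -164.59 tilt [-0.0004  0.0002] F [-0.1  0.5 -2.5] w 55.9 J [ -2.  29.  -5.  -0. -56.  17.]
[ -0.64633501  -0.80101532 111.62684475]
delta [0.029, 0.073, 3.305] [0.004, 0.003, 0.022]
```

Emit:
{"method": "play_rows", "body": {
  "deltas": [
    [0.05, 0.06, 0.2, 0, 0, 0.02, 48],
    [0.05, 0.06, 0.7, 0, 0, 0.02, 48],
    [0.05, 0.06, 1.2, 0, 0, 0.02, 48],
    [0.05, 0.06, 1.6, 0, 0, 0.02, 48],
    [0.05, 0.06, 1.7, 0, 0, 0.02, 48],
    [0.05, 0.06, 1.7, 0, 0, 0.02, 48]
  ]
}}

```text
time_s: 20.9
tcp_pos: [0.6182, -0.182, 0.0682]
ee_rot: [[0.263, -0.965, -0.002], [-0.965, -0.263, -0.0], [-0.0, 0.002, -1.0]]
wrist_force: [0.4, 0.1, -2.6]
gripper_width: 0.641
```

```bash
python3 - <<'E'
from h import *
s=st();print(wj(s['tcp_pos']));go(jw(-2.5,-1.5,28.5),195.3);cap('wrist','w10.png')
im=cv2.imread('pics/w10.png');cv2.imwrite('pics/w10a.png',cv2.resize(im[100:280,200:440],(800,600),interpolation=cv2.INTER_CUBIC))
E
```

```text
t 20.9 tcp [ 0.6182 -0.182   0.0682] yawy -164.74 tilt [-0.0018 -0.    ] F [ 0.4  0.1 -2.6] w 55.7 J [ -2.  32.  -7.   0. -51.  17.]
[-2.77643543 -2.70966942 68.24974622]
delta [-0.048, -0.014, 1.59] [0.02, 0.005, -0.009]
```

View pics/w10a.png

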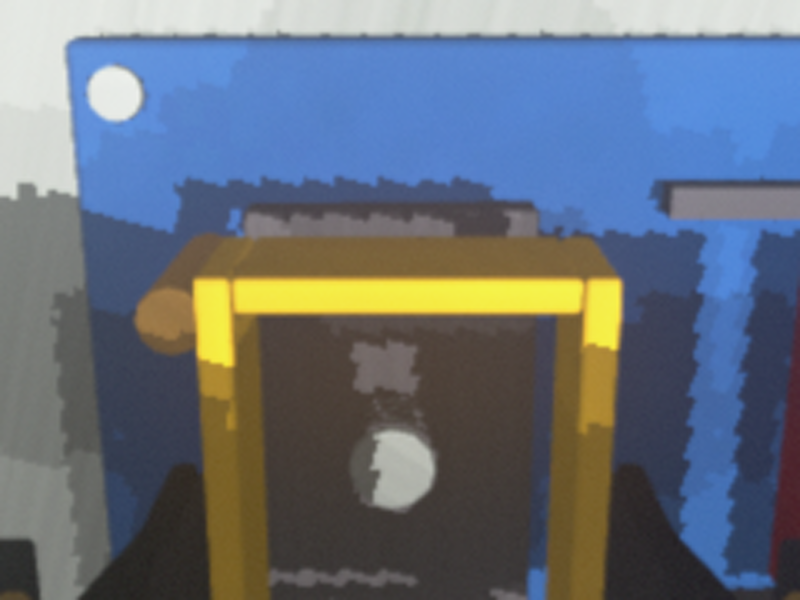

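Emit:
{"method": "play_rows", "body": {
  "deltas": [
    [0, 0, 0.4, 0, 0, 0, 48],
    [0, 0, 0.9, 0, 0, 0, 48],
    [0, 0, 1.3, 0, 0, 0, 48],
    [0, 0, 1.5, 0, 0, 0, 48],
    [0, 0, 1.6, 0, 0, 0, 48],
    [0, 0, 1.65, 0, 0, 0, 48],
    [0, 0, 1.68, 0, 0, 0, 48],
    [0, 0, 1.68, 0, 0, 0, 48]
  ]
}}

```text
time_s: 21.75
tcp_pos: [0.6189, -0.1821, 0.0276]
ee_rot: [[0.263, -0.965, 0.001], [-0.965, -0.263, -0.0], [0.0, -0.001, -1.0]]
wrist_force: [-0.4, 0.6, -1.5]
gripper_width: 0.645
```

```bash
python3 - <<'E'
from h import *
s=st();print(wj(s['tcp_pos']), rz(JA).T@s['wrist_force'])
E
```

```text
t 21.75 tcp [ 0.6189 -0.1821  0.0276] yawy -164.75 tilt [ 0.0007 -0.0001] F [-0.4  0.6 -1.5] w 56.1 J [ -2.  35.  -9.   0. -46.  17.]
[-2.13306345 -2.95152028 27.62072589] [-0.20831604  0.66768586 -1.52866428]
```

Emit:
{"method": "play_rows", "body": {
  "deltas": [
    [-0.06, 0, 0.02, 0, 0, 0, 48],
    [-0.12, 0, 0.02, 0, 0, 0, 48],
    [-0.18, 0, 0.02, 0, 0, 0, 48],
    [-0.22, 0, 0.02, 0, 0, 0, 48],
    [-0.26, 0, 0.02, 0, 0, 0, 48],
    [-0.26, 0, 0.02, 0, 0, 0, 48]
  ]
}}

```text
time_s: 22.35
tcp_pos: [0.6175, -0.1774, 0.0271]
ee_rot: [[0.263, -0.965, 0.001], [-0.965, -0.263, -0.002], [0.002, -0.001, -1.0]]
wrist_force: [1.1, -6.6, -3.8]
gripper_width: 0.641
```

```bash
python3 - <<'E'
from h import *
s=st();print(wj(s['tcp_pos']), rz(JA).T@s['wrist_force'])
E
```

```text
t 22.35 tcp [ 0.6175 -0.1774  0.0271] yawy -164.73 tilt [ 0.0013 -0.002 ] F [ 1.1 -6.6 -3.8] w 55.7 J [ -2.  34. -10.   0. -46.  17.]
[-2.27443045  1.9901956  27.12040798] [-0.69635422 -6.62193277 -3.81675003]
```

Emit:
{"method": "play_rows", "body": {
  "deltas": [
    [0.08, -0.05, 0.02, 0, 0, 0, 48],
    [0.08, -0.1, 0.02, 0, 0, 0, 48],
    [0.08, -0.14, 0.02, 0, 0, 0, 48],
    [0.08, -0.14, 0.02, 0, 0, 0, 48]
  ]
}}

```text
time_s: 22.75
tcp_pos: [0.6209, -0.1767, 0.0266]
ee_rot: [[0.263, -0.965, -0.0], [-0.965, -0.263, -0.0], [0.0, 0.0, -1.0]]
wrist_force: [-2.1, -0.9, 2.0]
gripper_width: 0.643
```

```bash
python3 - <<'E'
from h import *
s=st();print(wj(s['tcp_pos']), rz(JA).T@s['wrist_force'])
E
```

```text
t 22.75 tcp [ 0.6209 -0.1767  0.0266] yawy -164.74 tilt [-0.0001 -0.0001] F [-2.1 -0.9  2. ] w 55.9 J [ -2.  35.  -9.   0. -46.  17.]
[ 1.1584734   1.72763839 26.63745573] [-2.26973605 -0.28579395  1.99933363]
```

Emit:
{"method": "play_rows", "body": {
  "deltas": [
    [0, -0.04, 0, 0, 0, 0, 48],
    [0, -0.08, 0, 0, 0, 0, 48],
    [0, -0.08, 0, 0, 0, 0, 48]
  ]
}}

```text
time_s: 23.05
tcp_pos: [0.6218, -0.1765, 0.0267]
ee_rot: [[0.263, -0.965, -0.002], [-0.965, -0.263, -0.0], [-0.0, 0.002, -1.0]]
wrist_force: [-5.0, -1.4, 4.3]
gripper_width: 0.642
```

```bash
python3 - <<'E'
from h import *
s=st();print(wj(s['tcp_pos']), rz(JA).T@s['wrist_force'])
E
```

```text
t 23.05 tcp [ 0.6218 -0.1765  0.0267] yawy -164.74 tilt [-0.0023 -0.0002] F [-5.  -1.4  4.3] w 55.8 J [ -2.  35.  -9.   0. -46.  17.]
[ 2.1288075   1.7407148  26.65672088] [-5.20656101 -0.06629943  4.30564378]
```

Emit:
{"method": "play_rows", "body": {
  "deltas": [
    [0, 0.06, 0, 0, 0, 0, 48],
    [0, 0.06, 0, 0, 0, 0, 75],
    [0, 0.06, 0, 0, 0, 0, 75],
    [0, 0.06, 0, 0, 0, 0, 75],
    [0, 0.06, -0.6, 0, 0, 0, 75],
    [0, 0.06, -2, 0, 0, 0, 75],
    [0, 0.06, -4, 0, 0, 0, 75],
    [0, 0.06, -6, 0, 0, 0, 75],
    [0, 0.06, -6, 0, 0, 0, 75],
    [0, 0.06, -6, 0, 0, 0, 75],
    [0, 0.06, -6, 0, 0, 0, 75]
  ]
}}

```text
time_s: 24.15
tcp_pos: [0.6206, -0.1765, 0.1758]
ee_rot: [[0.263, -0.965, -0.001], [-0.965, -0.263, 0.001], [-0.001, 0.001, -1.0]]
wrist_force: [-0.2, 0.0, -0.2]
gripper_width: 0.861
```

```bash
python3 - <<'E'
from h import *
s=st();s,c=cap('wrist','w11.png')
im=cv2.imread('pics/w11.png');cv2.imwrite('pics/w11a.png',cv2.resize(im[90:255,250:410],(580,598),interpolation=cv2.INTER_CUBIC))
go([.5400,.3035,.10],195)
E
```

```text
t 24.15 tcp [ 0.6206 -0.1765  0.1758] yawy -164.77 tilt [-0.0013  0.0006] F [-0.2  0.  -0.2] w 74.9 J [ -2.  26.  -0.  -0. -64.  17.]
delta [-19.367, -1.95, 3.019] [0.027, 0.013, 0.048]
```

View pics/w11a.png

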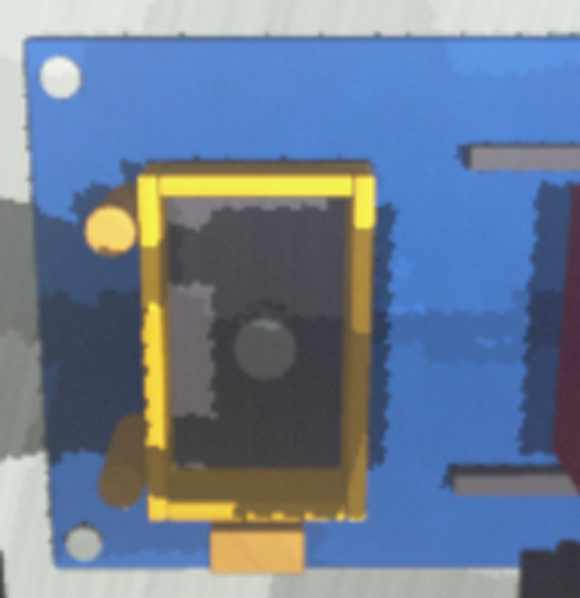

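```bash
python3 - <<'E'
from h import *
go([.5405,.303,.09],182)
E
```

```text
delta [-19.342, -1.965, 3.419] [0.029, 0.01, 2.648]
```

Emit:
{"method": "play_rows", "body": {
  "deltas": [
    [-19.34, -1.96, 0, 0, 0, 2.65, 60],
    [-19.34, -1.96, 0, 0, 0, 2.65, 60],
    [-19.34, -1.96, 0, 0, 0, 2.65, 60],
    [-19.34, -1.96, 0, 0, 0, 2.65, 60],
    [-19.34, -1.96, 0, 0, 0, 2.65, 60],
    [-19.34, -1.96, 0.5, 0, 0, 2.65, 60],
    [-19.34, -1.96, 1.5, 0, 0, 2.65, 60],
    [-19.34, -1.96, 2.5, 0, 0, 2.65, 60],
    [-19.34, -1.96, 3.1, 0, 0, 2.65, 60],
    [-19.34, -1.96, 3.4, 0, 0, 2.65, 60],
    [-19.34, -1.96, 3.4, 0, 0, 2.65, 60],
    [-19.34, -1.96, 3.4, 0, 0, 2.65, 60]
  ]
}}

```text
time_s: 25.4
tcp_pos: [0.5399, 0.3029, 0.0885]
ee_rot: [[0.037, -0.999, -0.004], [-0.999, -0.037, -0.004], [0.004, 0.004, -1.0]]
wrist_force: [0.5, -1.4, 0.1]
gripper_width: 0.693
```

Emit:
{"method": "play_rows", "body": {
  "deltas": [
    [0, 0, 0, 0, 0, 0, 60],
    [0, 0, 0, 0, 0, 0, 60],
    [0, 0, 0, 0, 0, 0, 60]
  ]
}}

```text
time_s: 25.7
tcp_pos: [0.5422, 0.3016, 0.0924]
ee_rot: [[0.033, -0.999, 0.001], [-0.999, -0.033, 0.001], [-0.001, -0.001, -1.0]]
wrist_force: [-0.1, 0.1, 0.2]
gripper_width: 0.684
```

```bash
python3 - <<'E'
from h import *
s=st();go([.5405,.303,.012],182);s,c=cap('wrist','w12.png')
E
```

```text
t 25.7 tcp [0.5422 0.3016 0.0924] yawy -178.1 tilt [0.0013 0.0011] F [-0.1  0.1  0.2] w 59.5 J [ 44.  28. -10.   0. -52. -42.]
delta [-0.053, 0.071, 3.217] [-0.016, 0.012, -0.021]
```

View pics/w12.png

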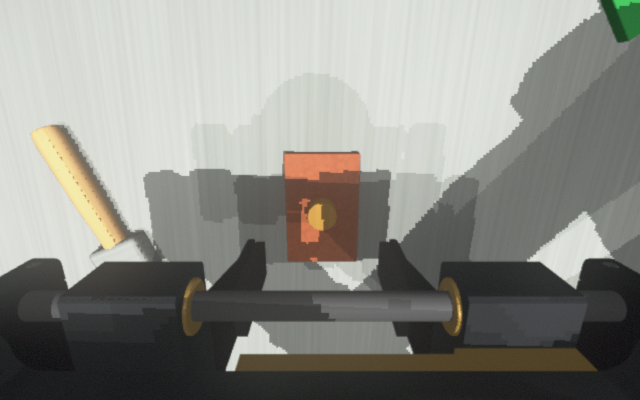

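```bash
python3 - <<'E'
from h import *
c=r.capture('wrist');s=r.sense();h=s['tcp_pos'][2]
print(tool_pt(c,(322,215),h-.024),[tool_pt(c,u,h-.010) for u in [(284,153),(361,153),(289,261),(357,261)]])
E
```

```text
[-1.92211249  1.49289081 68.21434612] [array([ 40.99443055, -26.14990156,  82.21434612]), array([40.97337586, 29.91648489, 82.21434612]), array([-46.5722377 , -25.10809112,  82.21434612]), array([-46.61274647,  29.76910116,  82.21434612])]
```

Emit:
{"method": "play_rows", "body": {
  "deltas": [
    [-0.09, 0, 0.8, 0, 0, 0, 60],
    [-0.09, 0, 1.6, 0, 0, 0, 60],
    [-0.09, 0, 2.4, 0, 0, 0, 60],
    [-0.09, 0, 2.9, 0, 0, 0, 60],
    [-0.09, 0, 3.15, 0, 0, 0, 60],
    [-0.09, 0, 3.2, 0, 0, 0, 50],
    [-0.09, 0, 3.2, 0, 0, 0, 30],
    [-0.09, 0, 3.2, 0, 0, 0, 10],
    [-0.09, 0, 3.2, 0, 0, 0, 10],
    [-0.09, 0, 3.2, 0, 0, 0, 10],
    [-0.09, 0, 3.2, 0, 0, 0, 10],
    [-0.09, 0, 3.2, 0, 0, 0, 10]
  ]
}}

```text
time_s: 27.0
tcp_pos: [0.5416, 0.3052, 0.0117]
ee_rot: [[0.035, -0.999, 0.001], [-0.999, -0.035, 0.001], [-0.0, -0.001, -1.0]]
wrist_force: [-0.0, 0.0, 1.4]
gripper_width: 0.238
```

Emit:
{"method": "play_rows", "body": {
  "deltas": [
    [0, 0, 0, 0, 0, 0, 10],
    [0, 0, -0.5, 0, 0, 0, 10],
    [0, 0, -2, 0, 0, 0, 10],
    [0, 0, -4, 0, 0, 0, 10],
    [0, 0, -6, 0, 0, 0, 10],
    [0, 0, -6, 0, 0, 0, 10],
    [0, 0, -6, 0, 0, 0, 10]
  ]
}}

```text
time_s: 27.7
tcp_pos: [0.541, 0.3051, 0.1627]
ee_rot: [[0.034, -0.999, 0.001], [-0.999, -0.034, 0.002], [-0.002, -0.001, -1.0]]
wrist_force: [-0.3, -0.8, -4.4]
gripper_width: 0.242
```

```bash
python3 - <<'E'
from h import *
s=st();s,c=cap('wrist','w13.png')
im=cv2.imread('pics/w13.png');cv2.imwrite('pics/w13a.png',cv2.resize(im[130:280,240:400],(640,600),interpolation=cv2.INTER_CUBIC))
go(jw(-1,-2.5,150),195.3)
E
```

```text
t 27.7 tcp [0.541  0.3051 0.1627] yawy -178.03 tilt [0.0008 0.0023] F [-0.3 -0.8 -4.4] w 21.1 J [ 44.  24.  -5.  -0. -61. -42.]
delta [19.524, -2.529, 0.426] [0.029, -0.001, -2.669]
```

View pics/w13a.png

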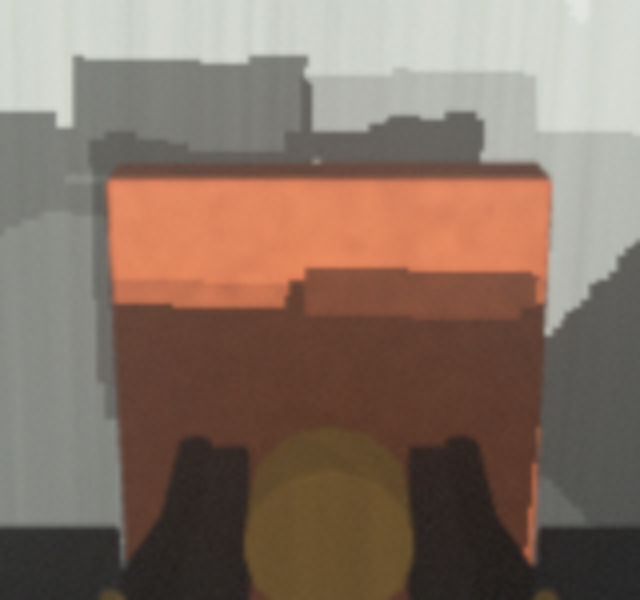

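Emit:
{"method": "play_rows", "body": {
  "deltas": [
    [0.6, -0.1, 0, 0, 0, -0.3, 10],
    [1.8, -0.2, 0, 0, 0, -0.5, 10],
    [3.4, -0.4, 0, 0, 0, -0.8, 10],
    [5.2, -0.6, 0, 0, 0, -1.1, 10],
    [7, -0.9, 0, 0, 0, -1.4, 10],
    [8.8, -1.1, 0, 0, 0, -1.6, 10],
    [10.6, -1.4, 0, 0, 0, -1.8, 10],
    [12.4, -1.6, 0, 0, 0, -2, 10],
    [14.2, -1.8, 0, 0, 0, -2.2, 10],
    [16, -2.1, 0.2, 0, 0, -2.4, 10],
    [17.6, -2.3, 0.3, 0, 0, -2.6, 10],
    [18.9, -2.45, 0.4, 0, 0, -2.67, 10]
  ]
}}

```text
time_s: 28.95
tcp_pos: [0.6172, -0.1673, 0.1479]
ee_rot: [[0.263, -0.965, -0.006], [-0.965, -0.263, 0.001], [-0.002, 0.006, -1.0]]
wrist_force: [0.1, 0.3, -3.7]
gripper_width: 0.242
```

Emit:
{"method": "play_rows", "body": {
  "deltas": [
    [0.5, -0.05, 0, 0, 0, 0, 10],
    [0.5, -0.05, 0, 0, 0, 0, 10],
    [0.5, -0.05, 0, 0, 0, 0, 10],
    [0.5, -0.05, 0, 0, 0, 0, 10]
  ]
}}

```text
time_s: 29.35
tcp_pos: [0.6231, -0.1755, 0.1506]
ee_rot: [[0.266, -0.964, -0.002], [-0.964, -0.266, 0.001], [-0.001, 0.001, -1.0]]
wrist_force: [0.8, 0.8, -3.7]
gripper_width: 0.242
```

```bash
python3 - <<'E'
from h import *
s=st();print(wj(s['tcp_pos']));go(jw(-1,-3.5,75),195.3)
E
```

```text
t 29.35 tcp [ 0.6231 -0.1755  0.1506] yawy -164.57 tilt [-0.0016  0.0005] F [ 0.8  0.8 -3.7] w 21.0 J [ -1.  27.  -2.  -0. -61.  17.]
[  3.64186987   2.28982766 150.60691389]
delta [0.234, 0.182, 3.024] [0.016, 0.01, 0.025]
```

Emit:
{"method": "play_rows", "body": {
  "deltas": [
    [0.21, 0.17, 0.3, 0, 0, 0.02, 10],
    [0.21, 0.17, 1, 0, 0, 0.02, 10],
    [0.21, 0.17, 1.7, 0, 0, 0.02, 10],
    [0.21, 0.17, 2.4, 0, 0, 0.02, 10],
    [0.21, 0.17, 2.9, 0, 0, 0.02, 10],
    [0.21, 0.17, 3, 0, 0, 0.02, 10],
    [0.21, 0.17, 3, 0, 0, 0.02, 10]
  ]
}}

```text
time_s: 30.05
tcp_pos: [0.6208, -0.1829, 0.0761]
ee_rot: [[0.264, -0.965, -0.001], [-0.965, -0.264, -0.0], [-0.0, 0.001, -1.0]]
wrist_force: [-0.1, 1.0, -3.4]
gripper_width: 0.237
```

```bash
python3 - <<'E'
from h import *
s=st();print(wj(s['tcp_pos']));go(jw(-1,-3.5,60.5),195.3);cap('wrist','w14.png')
im=cv2.imread('pics/w14.png');cv2.imwrite('pics/w14a.png',cv2.resize(im[100:280,200:440],(800,600),interpolation=cv2.INTER_CUBIC))
E
```

```text
t 30.05 tcp [ 0.6208 -0.1829  0.0761] yawy -164.72 tilt [-0.0006 -0.0002] F [-0.1  1.  -3.4] w 20.6 J [ -2.  31.  -7.   0. -52.  17.]
[-0.532714   -4.18570828 76.07293559]
delta [-0.027, 0.018, 0.623] [0.007, 0.0, -0.004]
```

View pics/w14a.png

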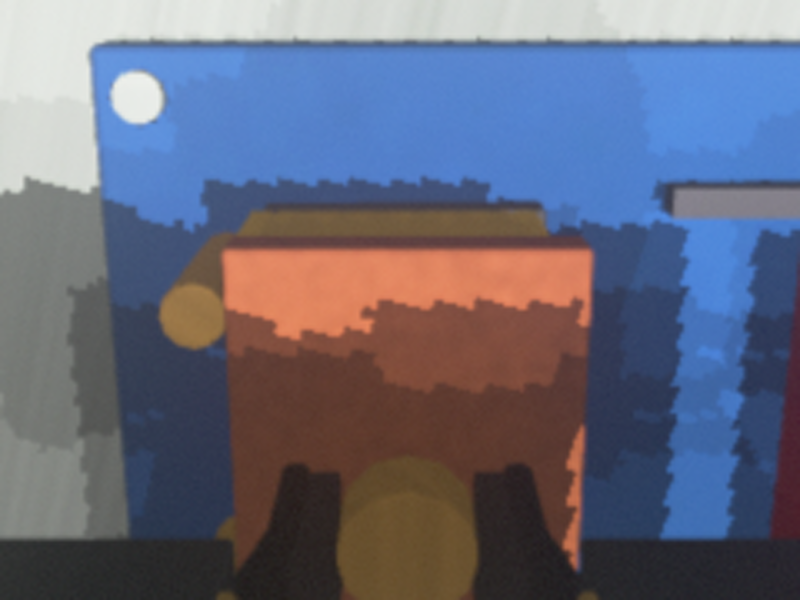

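Emit:
{"method": "play_rows", "body": {
  "deltas": [
    [0, 0.08, 0.1, 0, 0, 0, 10],
    [0, 0.08, 0.3, 0, 0, 0, 10],
    [0, 0.08, 0.45, 0, 0, 0, 10],
    [0, 0.08, 0.55, 0, 0, 0, 10],
    [0, 0.08, 0.62, 0, 0, 0, 10],
    [0, 0.08, 0.66, 0, 0, 0, 10],
    [0, 0.08, 0.66, 0, 0, 0, 10]
  ]
}}

```text
time_s: 30.8
tcp_pos: [0.6191, -0.1836, 0.0599]
ee_rot: [[0.263, -0.965, 0.0], [-0.965, -0.263, -0.0], [0.0, -0.0, -1.0]]
wrist_force: [-0.3, 1.1, -3.1]
gripper_width: 0.236
```

```bash
python3 - <<'E'
from h import *
s=st();print(wj(s['tcp_pos']), rz(JA).T@s['wrist_force'])
E
```

```text
t 30.8 tcp [ 0.6191 -0.1836  0.0599] yawy -164.74 tilt [ 0.0003 -0.0001] F [-0.3  1.1 -3.1] w 20.5 J [ -2.  32.  -8.   0. -50.  17.]
[-2.39742454 -4.42958785 59.86396214] [ 1.55268132e-03  1.10959125e+00 -3.05746463e+00]
```

Now slide the cap to the end stop.

Emit:
{"method": "play_rows", "body": {
  "deltas": [
    [-0.06, 0, 0.01, 0, 0, 0, 10],
    [-0.12, 0, 0.01, 0, 0, 0, 10],
    [-0.18, 0, 0.01, 0, 0, 0, 10],
    [-0.22, 0, 0.01, 0, 0, 0, 10],
    [-0.26, 0, 0.01, 0, 0, 0, 10],
    [-0.26, 0, 0.01, 0, 0, 0, 10]
  ]
}}

```text
time_s: 31.4
tcp_pos: [0.6178, -0.1786, 0.0603]
ee_rot: [[0.263, -0.965, 0.002], [-0.965, -0.263, -0.002], [0.002, -0.001, -1.0]]
wrist_force: [0.2, -4.9, -1.6]
gripper_width: 0.241
```

```bash
python3 - <<'E'
from h import *
s=st();print(wj(s['tcp_pos']), rz(JA).T@s['wrist_force'])
E
```

```text
t 31.4 tcp [ 0.6178 -0.1786  0.0603] yawy -164.73 tilt [ 0.0016 -0.0019] F [ 0.2 -4.9 -1.6] w 21.0 J [ -2.  32.  -8.   0. -50.  17.]
[-2.28543069  0.70896561 60.28467088] [-1.12651837 -4.79116317 -1.56244428]
```

Emit:
{"method": "play_rows", "body": {
  "deltas": [
    [0.04, -0.05, 0, 0, 0, 0, 10],
    [0.04, -0.1, 0, 0, 0, 0, 10],
    [0.04, -0.15, 0, 0, 0, 0, 10],
    [0.04, -0.2, 0, 0, 0, 0, 10],
    [0.04, -0.2, 0, 0, 0, 0, 10]
  ]
}}

```text
time_s: 31.9
tcp_pos: [0.6207, -0.178, 0.0598]
ee_rot: [[0.263, -0.965, -0.004], [-0.965, -0.263, -0.001], [0.0, 0.004, -1.0]]
wrist_force: [-2.0, -4.4, 1.5]
gripper_width: 0.245
```

```bash
python3 - <<'E'
from h import *
s=st();print(wj(s['tcp_pos']), rz(JA).T@s['wrist_force'])
E
```

```text
t 31.9 tcp [ 0.6207 -0.178   0.0598] yawy -164.75 tilt [-0.0036 -0.0011] F [-2.  -4.4  1.5] w 21.4 J [ -2.  32.  -8.   0. -50.  17.]
[ 0.70838302  0.53137035 59.81187234] [-3.13407387 -3.70638005  1.46707439]
```

Emit:
{"method": "play_rows", "body": {
  "deltas": [
    [0.04, 0.04, 0, 0, 0, 0, 10],
    [0.04, 0.04, 0, 0, 0, 0, 45],
    [0.04, 0.04, 0, 0, 0, 0, 45],
    [0.04, 0.04, 0, 0, 0, 0, 45],
    [0.04, 0.04, -0.5, 0, 0, 0, 45],
    [0.04, 0.04, -2, 0, 0, 0, 45],
    [0.04, 0.04, -4, 0, 0, 0, 30],
    [0.04, 0.04, -5, 0, 0, 0, 0],
    [0.04, 0.04, -5, 0, 0, 0, 0],
    [0.04, 0.04, -5, 0, 0, 0, 0],
    [0.04, 0.04, -5, 0, 0, 0, 0]
  ]
}}

```text
time_s: 33.0
tcp_pos: [0.6208, -0.1779, 0.1834]
ee_rot: [[0.263, -0.965, -0.002], [-0.965, -0.263, 0.001], [-0.001, 0.002, -1.0]]
wrist_force: [-0.3, -0.3, -0.7]
gripper_width: 0.146
```

```bash
python3 - <<'E'
from h import *
s=st();s,c=cap('wrist','w15.png')
im=cv2.imread('pics/w15.png');cv2.imwrite('pics/w15a.png',cv2.resize(im[90:255,250:410],(580,598),interpolation=cv2.INTER_CUBIC))
go(jw(0,-75,140),195.3)
cap('scene','s15.png')
im=cv2.imread('pics/s15.png');cv2.imwrite('pics/s15a.png',cv2.resize(im[190:305,130:245],(575,575),interpolation=cv2.INTER_CUBIC))
E
```

```text
t 33.0 tcp [ 0.6208 -0.1779  0.1834] yawy -164.76 tilt [-0.0023  0.0006] F [-0.3 -0.3 -0.7] w 12.7 J [ -2.  26.   0.  -0. -65.  17.]
delta [3.024, 0.021, 1.719] [0.031, 0.014, -0.011]
```

View pics/w15a.png

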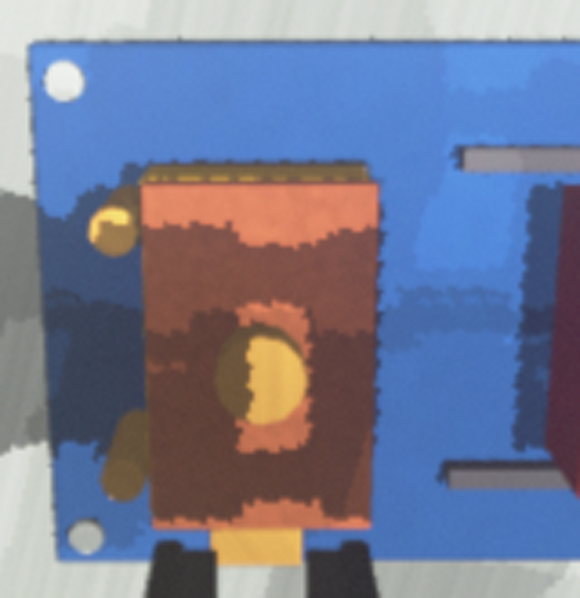

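```bash
python3 - <<'E'
from h import *
s=st();go(jw(0,-72,110),195.3);go(jw(0,-72,16),195.3)
E
```

```text
t 33.1 tcp [ 0.6208 -0.1781  0.183 ] yawy -164.75 tilt [-0.003   0.0003] F [-0.2 -0.4  0.7] w 5.6 J [ -2.  26.   0.  -0. -65.  17.]
delta [2.901, 0.02, 2.917] [0.032, 0.013, -0.011]
delta [2.905, 0.01, 6.677] [0.032, 0.013, -0.011]
```

View pics/s15a.png

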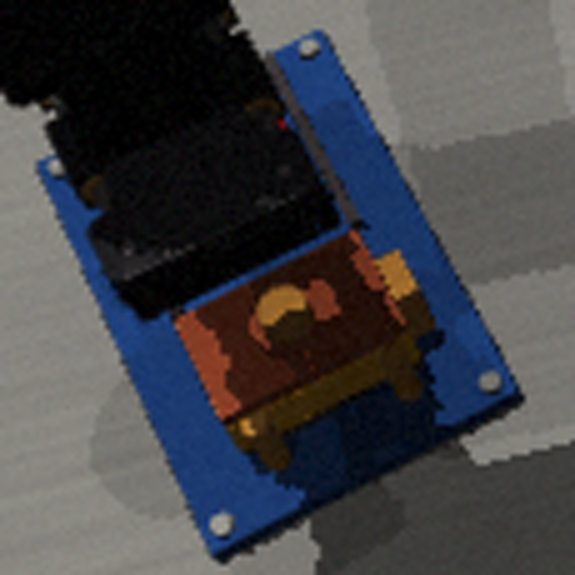

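Emit:
{"method": "play_rows", "body": {
  "deltas": [
    [1.4, 0, 0, 0, 0, 0, 0],
    [2.6, 0, 0, 0, 0, 0, 0],
    [2.9, 0, 1, 0, 0, 0, 0],
    [2.9, 0, 2.5, 0, 0, 0, 0],
    [2.9, 0, 4, 0, 0, 0, 0],
    [2.9, 0, 5.2, 0, 0, 0, 0],
    [2.9, 0, 6, 0, 0, 0, 0],
    [2.9, 0, 6.5, 0, 0, 0, 0],
    [2.9, 0, 6.6, 0, 0, 0, 0],
    [2.9, 0, 6.6, 0, 0, 0, 0]
  ]
}}

```text
time_s: 34.1
tcp_pos: [0.6409, -0.2483, 0.0195]
ee_rot: [[0.263, -0.965, -0.0], [-0.965, -0.263, -0.0], [0.0, 0.0, -1.0]]
wrist_force: [0.3, -0.1, 0.2]
gripper_width: 0.005
```

```bash
python3 - <<'E'
from h import *
s=st();print(wj(s['tcp_pos']));go(jw(0,-54,17),195.3)
E
```

```text
t 34.1 tcp [ 0.6409 -0.2483  0.0195] yawy -164.73 tilt [-0.0002 -0.0003] F [ 0.3 -0.1  0.2] w 0.4 J [ -8.  38.  -3.   0. -49.  23.]
[  1.61536347 -72.54869175  19.49878958]
delta [-0.742, 0.065, 0.1] [0.003, -0.003, -0.006]
```

Emit:
{"method": "play_rows", "body": {
  "deltas": [
    [-0.2, 0.05, 0.1, 0, 0, 0, 0],
    [-0.4, 0.05, 0.12, 0, 0, 0, 0],
    [-0.55, 0.05, 0.12, 0, 0, 0, 0],
    [-0.65, 0.05, 0.12, 0, 0, 0, 0],
    [-0.74, 0.05, 0.12, 0, 0, 0, 0],
    [-0.8, 0.05, 0.12, 0, 0, 0, 0],
    [-0.84, 0.05, 0.12, 0, 0, 0, 0],
    [-0.84, 0.05, 0.12, 0, 0, 0, 0]
  ]
}}

```text
time_s: 34.9
tcp_pos: [0.6357, -0.2325, 0.0178]
ee_rot: [[0.263, -0.965, 0.005], [-0.965, -0.263, -0.005], [0.006, -0.003, -1.0]]
wrist_force: [1.9, -15.2, -3.1]
gripper_width: 0.005
```

```bash
python3 - <<'E'
from h import *
s=st();print(wj(s['tcp_pos']), rz(JA).T@s['wrist_force'])
cap('wrist','w16.png')
E
```

```text
t 34.9 tcp [ 0.6357 -0.2325  0.0178] yawy -164.72 tilt [ 0.0047 -0.0053] F [  1.9 -15.2  -3.1] w 0.4 J [ -6.  38.  -5.   0. -47.  21.]
[  0.71817946 -55.95327601  17.8132414 ] [ -2.14521836 -15.20840457  -3.09282462]
```

View pics/w16.png

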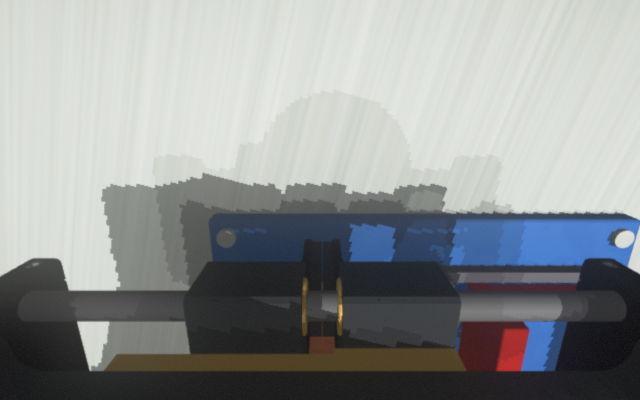

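Emit:
{"method": "play_rows", "body": {
  "deltas": [
    [0.3, 0, 0, 0, 0, 0, 0],
    [0.6, 0, -1, 0, 0, 0, 0],
    [0.6, 0, -2.5, 0, 0, 0, 0],
    [0.6, 0, -4, 0, 0, 0, 0],
    [0.6, 0, -4.5, 0, 0, 0, 0],
    [0.6, 0, -4.5, 0, 0, 0, 0]
  ]
}}

```text
time_s: 35.55
tcp_pos: [0.6393, -0.2426, 0.132]
ee_rot: [[0.263, -0.965, 0.006], [-0.965, -0.263, -0.001], [0.002, -0.005, -1.0]]
wrist_force: [0.6, -0.3, -0.8]
gripper_width: 0.006
```

```bash
python3 - <<'E'
from h import *
s=st();print(wj(s['tcp_pos']));go(jw(-121,0,75),195.3);go(jw(-121,0,32),195.3)
E
```

```text
t 35.55 tcp [ 0.6393 -0.2426  0.132 ] yawy -164.73 tilt [ 0.0057 -0.0007] F [ 0.6 -0.3 -0.8] w 0.5 J [ -7.  31.   2.  -0. -61.  23.]
[  1.57169585 -66.70455069 132.04037317]
delta [-2.67, 4.916, 2.25] [-0.061, -0.025, -0.006]
delta [-2.674, 4.926, 3.97] [-0.061, -0.025, -0.006]
```

Emit:
{"method": "play_rows", "body": {
  "deltas": [
    [-1.2, 1.6, 0, 0, 0, 0, 0],
    [-2.2, 3.2, 0, 0, 0, 0, 0],
    [-2.67, 4.5, 0, 0, 0, 0, 0],
    [-2.67, 4.92, 0.3, 0, 0, 0, 0],
    [-2.67, 4.92, 1, 0, 0, 0, 0],
    [-2.67, 4.92, 1.5, 0, 0, 0, 0],
    [-2.67, 4.92, 1.8, 0, 0, 0, 0],
    [-2.67, 4.92, 1.8, 0, 0, 0, 0]
  ]
}}

```text
time_s: 36.35
tcp_pos: [0.501, -0.2105, 0.082]
ee_rot: [[0.263, -0.965, -0.004], [-0.965, -0.263, 0.001], [-0.002, 0.004, -1.0]]
wrist_force: [-0.7, 0.1, -0.1]
gripper_width: 0.006
```

```bash
python3 - <<'E'
from h import *
s=st();print(wj(s['tcp_pos']));go(jw(-121,0,32),195.3);cap('wrist','w17.png');cap('side','d17.png')
im=cv2.imread('pics/d17.png');cv2.imwrite('pics/d17a.png',cv2.resize(im[110:190,280:400],(780,520),interpolation=cv2.INTER_CUBIC))
E
```

```text
t 36.35 tcp [ 0.501  -0.2105  0.082 ] yawy -164.76 tilt [-0.0039  0.0006] F [-0.7  0.1 -0.1] w 0.5 J [ -6.  23. -21.  -0. -46.  21.]
[-123.37225269    0.76518922   81.9529223 ]
delta [0.034, -0.102, 1.998] [0.041, 0.019, -0.012]
```

View pics/w17.png

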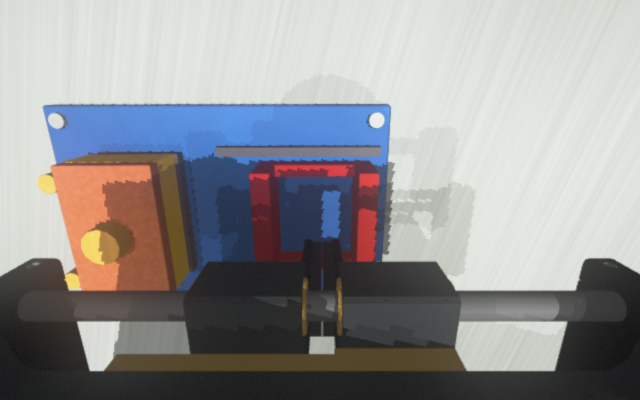

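View pics/d17a.png

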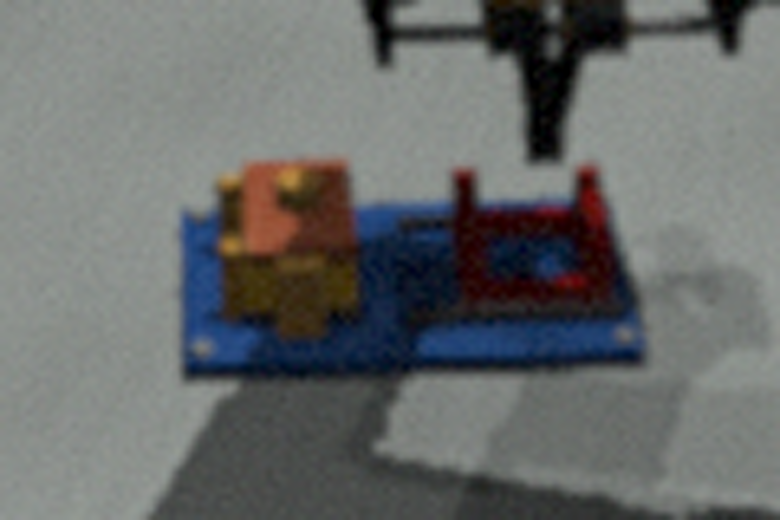

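Emit:
{"method": "play_rows", "body": {
  "deltas": [
    [0.03, -0.17, 0.3, 0, 0, 0, 0],
    [0.03, -0.17, 0.8, 0, 0, 0, 0],
    [0.03, -0.17, 1.3, 0, 0, 0, 0],
    [0.03, -0.17, 1.7, 0, 0, 0, 0],
    [0.03, -0.17, 1.95, 0, 0, 0, 0],
    [0.03, -0.17, 2, 0, 0, 0, 0],
    [0.03, -0.17, 2, 0, 0, 0, 0]
  ]
}}

```text
time_s: 37.15
tcp_pos: [0.506, -0.2103, 0.0338]
ee_rot: [[0.263, -0.965, -0.0], [-0.965, -0.263, -0.0], [-0.0, 0.0, -1.0]]
wrist_force: [-0.0, 1.0, 0.4]
gripper_width: 0.008
```

```bash
python3 - <<'E'
from h import *
s=st();print(wj(s['tcp_pos']));go(jw(-66+26-15-5,0,32))
E
```

```text
t 37.15 tcp [ 0.506  -0.2103  0.0338] yawy -164.75 tilt [-0.0004 -0.0001] F [-0.   1.   0.4] w 0.7 J [ -6.  27. -23.   0. -40.  21.]
[-118.5285775    -0.32434416   33.81616623]
delta [-0.015, -2.341, 0.072] [0.0, 0.0, 0.0]
```

Emit:
{"method": "play_rows", "body": {
  "deltas": [
    [0, -0.2, 0, 0, 0, 0, 0],
    [0, -0.5, 0, 0, 0, 0, 0],
    [0, -0.8, 0, 0, 0, 0, 0],
    [0, -1.1, 0, 0, 0, 0, 0],
    [0, -1.35, 0, 0, 0, 0, 0],
    [0, -1.6, 0, 0, 0, 0, 0],
    [0, -1.8, 0, 0, 0, 0, 0],
    [0, -2, 0, 0, 0, 0, 0],
    [0, -2.1, 0, 0, 0, 0, 0],
    [0, -2.1, 0, 0, 0, 0, 0]
  ]
}}

```text
time_s: 38.15
tcp_pos: [0.5574, -0.1962, 0.0339]
ee_rot: [[0.263, -0.965, 0.001], [-0.965, -0.263, 0.0], [0.0, -0.001, -1.0]]
wrist_force: [-0.3, 0.2, 0.4]
gripper_width: 0.007
```

Emit:
{"method": "play_rows", "body": {
  "deltas": [
    [0, -0.05, 0, 0, 0, 0, 0],
    [0, -0.1, 0, 0, 0, 0, 0],
    [0, -0.15, 0, 0, 0, 0, 0],
    [0, -0.2, 0, 0, 0, 0, 0],
    [0, -0.2, 0, 0, 0, 0, 0]
  ]
}}

```text
time_s: 38.65
tcp_pos: [0.5615, -0.195, 0.0339]
ee_rot: [[0.263, -0.965, -0.0], [-0.965, -0.263, 0.0], [-0.0, 0.0, -1.0]]
wrist_force: [-1.9, -0.7, 0.8]
gripper_width: 0.001
```

```bash
python3 - <<'E'
from h import *
s=st();print(wj(s['tcp_pos']), rz(JA).T@s['wrist_force'])
E
```

```text
t 38.65 tcp [ 0.5615 -0.195   0.0339] yawy -164.75 tilt [-0.0001  0.0001] F [-1.9 -0.7  0.8] w 0.1 J [ -4.  30. -17.  -0. -43.  19.]
[-60.95056085  -0.25899405  33.93185216] [-2.05848445 -0.1447792   0.76670638]
```

Emit:
{"method": "play_rows", "body": {
  "deltas": [
    [0, -0.05, 0, 0, 0, 0, 0],
    [0, -0.1, 0, 0, 0, 0, 0],
    [0, -0.15, 0, 0, 0, 0, 0],
    [0, -0.2, 0, 0, 0, 0, 0],
    [0, -0.2, 0, 0, 0, 0, 0]
  ]
}}

```text
time_s: 39.15
tcp_pos: [0.5665, -0.1937, 0.0339]
ee_rot: [[0.263, -0.965, 0.0], [-0.965, -0.263, 0.0], [-0.0, -0.0, -1.0]]
wrist_force: [-2.6, 0.2, 0.2]
gripper_width: 0.001
```

```bash
python3 - <<'E'
from h import *
s=st();print(wj(s['tcp_pos']), rz(JA).T@s['wrist_force'])
cap('scene','s18.png')
im=cv2.imread('pics/s18.png');cv2.imwrite('pics/s18a.png',cv2.resize(im[190:305,130:245],(575,575),interpolation=cv2.INTER_CUBIC))
E
```

```text
t 39.15 tcp [ 0.5665 -0.1937  0.0339] yawy -164.75 tilt [0.0001 0.0001] F [-2.6  0.2  0.2] w 0.1 J [ -3.  31. -16.  -0. -43.  19.]
[-55.78656917  -0.25512066  33.92729456] [-2.48305229  0.85177769  0.24505599]
```

View pics/s18a.png

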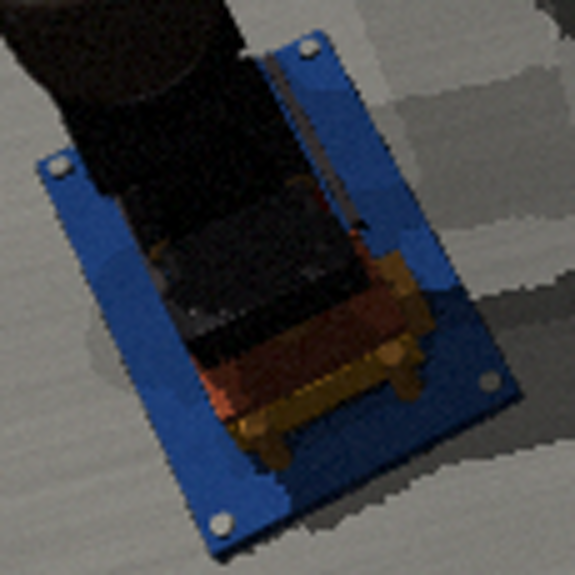

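Continue creeping.

Emit:
{"method": "play_rows", "body": {
  "deltas": [
    [0, -0.05, 0, 0, 0, 0, 0],
    [0, -0.1, 0, 0, 0, 0, 0],
    [0, -0.15, 0, 0, 0, 0, 0],
    [0, -0.15, 0, 0, 0, 0, 0]
  ]
}}

```text
time_s: 39.6
tcp_pos: [0.57, -0.1927, 0.034]
ee_rot: [[0.263, -0.965, 0.0], [-0.965, -0.263, 0.0], [-0.0, -0.0, -1.0]]
wrist_force: [-2.8, 0.4, -0.5]
gripper_width: 0.006
```

Emit:
{"method": "play_rows", "body": {
  "deltas": [
    [0, -0.05, 0, 0, 0, 0, 0],
    [0, -0.1, 0, 0, 0, 0, 0],
    [0, -0.1, 0, 0, 0, 0, 0]
  ]
}}

```text
time_s: 39.9
tcp_pos: [0.5725, -0.192, 0.034]
ee_rot: [[0.263, -0.965, 0.0], [-0.965, -0.263, 0.0], [-0.0, -0.0, -1.0]]
wrist_force: [-2.1, -0.2, -0.8]
gripper_width: 0.006
```

```bash
python3 - <<'E'
from h import *
s=st();print(wj(s['tcp_pos']), rz(JA).T@s['wrist_force'])
E
```

```text
t 39.9 tcp [ 0.5725 -0.192   0.034 ] yawy -164.75 tilt [0.0001 0.0001] F [-2.1 -0.2 -0.8] w 0.5 J [ -3.  31. -15.  -0. -44.  18.]
[-49.57449894  -0.26126189  33.96100599] [-2.07958978  0.38938488 -0.80349928]
```

Emit:
{"method": "play_rows", "body": {
  "deltas": [
    [0, -0.05, 0, 0, 0, 0, 0],
    [0, -0.1, 0, 0, 0, 0, 0],
    [0, -0.1, 0, 0, 0, 0, 0]
  ]
}}

```text
time_s: 40.2
tcp_pos: [0.5727, -0.1919, 0.034]
ee_rot: [[0.263, -0.965, -0.005], [-0.965, -0.263, -0.0], [-0.001, 0.004, -1.0]]
wrist_force: [-6.2, -1.4, 2.5]
gripper_width: 0.005
```

Emit:
{"method": "play_rows", "body": {
  "deltas": [
    [0, -0.05, 0, 0, 0, 0, 0],
    [0, -0.1, 0, 0, 0, 0, 0],
    [0, -0.1, 0, 0, 0, 0, 0]
  ]
}}

```text
time_s: 40.5
tcp_pos: [0.5731, -0.1918, 0.034]
ee_rot: [[0.262, -0.965, -0.009], [-0.965, -0.262, -0.0], [-0.002, 0.009, -1.0]]
wrist_force: [-11.3, -2.8, 5.3]
gripper_width: 0.002
```

```bash
python3 - <<'E'
from h import *
s=st();print(wj(s['tcp_pos']), rz(JA).T@s['wrist_force'])
E
```

```text
t 40.5 tcp [ 0.5731 -0.1918  0.034 ] yawy -164.8 tilt [-0.0089 -0.0003] F [-11.3  -2.8   5.3] w 0.2 J [ -3.  31. -15.   0. -44.  18.]
[-48.92649993  -0.17023018  33.95442158] [-11.64472514   0.25726996   5.27751417]
```

Emit:
{"method": "play_rows", "body": {
  "deltas": [
    [0, -0.05, 0, 0, 0, 0, 0],
    [0, -0.1, 0, 0, 0, 0, 0],
    [0, -0.15, 0, 0, 0, 0, 0],
    [0, -0.2, 0, 0, 0, 0, 0],
    [0, -0.2, 0, 0, 0, 0, 0]
  ]
}}

```text
time_s: 41.0
tcp_pos: [0.5743, -0.1914, 0.034]
ee_rot: [[0.261, -0.965, -0.017], [-0.965, -0.262, -0.001], [-0.004, 0.016, -1.0]]
wrist_force: [-16.6, -6.2, 10.5]
gripper_width: 0.009
```

```bash
python3 - <<'E'
from h import *
s=st();print(wj(s['tcp_pos']), rz(JA).T@s['wrist_force'])
E
```

```text
t 41.0 tcp [ 0.5743 -0.1914  0.034 ] yawy -164.84 tilt [-0.0166 -0.0006] F [-16.6  -6.2  10.5] w 0.8 J [ -3.  31. -14.   0. -45.  18.]
[-47.6592857   -0.10212692  33.99031953] [-17.70150835  -1.61703785  10.51482066]
```

Emit:
{"method": "play_rows", "body": {
  "deltas": [
    [0, -0.05, 0, 0, 0, 0, 0],
    [0, -0.1, 0, 0, 0, 0, 0],
    [0, -0.15, 0, 0, 0, 0, 0],
    [0, -0.2, 0, 0, 0, 0, 0],
    [0, -0.24, 0, 0, 0, 0, 0],
    [0, -0.24, 0, 0, 0, 0, 0]
  ]
}}

```text
time_s: 41.6
tcp_pos: [0.5748, -0.1911, 0.034]
ee_rot: [[0.26, -0.965, -0.028], [-0.965, -0.26, -0.001], [-0.006, 0.027, -1.0]]
wrist_force: [-25.9, -9.1, 18.0]
gripper_width: 0.009
```

```bash
python3 - <<'E'
from h import *
s=st();print(wj(s['tcp_pos']), rz(JA).T@s['wrist_force'])
E
```

```text
t 41.6 tcp [ 0.5748 -0.1911  0.034 ] yawy -164.9 tilt [-0.0279 -0.0011] F [-25.9  -9.1  18. ] w 0.7 J [ -3.  32. -14.   0. -46.  18.]
[-4.70167491e+01  1.54014015e-02  3.40389459e+01] [-27.43186553  -1.94438172  17.99641453]
```

Emit:
{"method": "play_rows", "body": {
  "deltas": [
    [0, -0.05, 0, 0, 0, 0, 0],
    [0, -0.08, 0, 0, 0, 0, 0],
    [0, -0.08, 0, 0, 0, 0, 0],
    [0, -0.08, 0, 0, 0, 0, 0]
  ]
}}

```text
time_s: 42.0
tcp_pos: [0.5748, -0.1911, 0.0341]
ee_rot: [[0.26, -0.965, -0.032], [-0.966, -0.26, -0.001], [-0.007, 0.031, -0.999]]
wrist_force: [-29.5, -10.6, 19.8]
gripper_width: 0.009
```

```bash
python3 - <<'E'
from h import *
s=st();print(wj(s['tcp_pos']), rz(JA).T@s['wrist_force'])
E
```

```text
t 42.0 tcp [ 0.5748 -0.1911  0.0341] yawy -164.92 tilt [-0.0318 -0.0012] F [-29.5 -10.6  19.8] w 0.7 J [ -3.  32. -14.   0. -46.  18.]
[-47.00779025   0.04757234  34.06209527] [-31.27257942  -2.44559396  19.75952587]
```

Emit:
{"method": "play_rows", "body": {
  "deltas": [
    [0, 0.15, 0, 0, 0, 0, 0],
    [0, 0.3, 0, 0, 0, 0, 0],
    [0, 0.5, 0, 0, 0, 0, 0],
    [0, 0.7, 0, 0, 0, 0, 0],
    [0, 0.85, 0, 0, 0, 0, 0],
    [0, 1, 0, 0, 0, 0, 0],
    [0, 1, 0, 0, 0, 0, 0],
    [0, 1, 0, 0, 0, 0, 0]
  ]
}}

```text
time_s: 42.8
tcp_pos: [0.5662, -0.1939, 0.0342]
ee_rot: [[0.263, -0.965, 0.001], [-0.965, -0.263, -0.0], [0.0, -0.001, -1.0]]
wrist_force: [-0.3, 0.1, -0.1]
gripper_width: 0.006
```

```bash
python3 - <<'E'
from h import *
s=st();print(wj(s['tcp_pos']), rz(JA).T@s['wrist_force'])
E
```

```text
t 42.8 tcp [ 0.5662 -0.1939  0.0342] yawy -164.73 tilt [ 0.0011 -0.0002] F [-0.3  0.1 -0.1] w 0.5 J [ -3.  31. -16.   0. -43.  19.]
[-56.12567354  -0.39970743  34.1924436 ] [-0.22657051  0.2157375  -0.07685512]
```

Free at ~9 mm behind the plate. Lift, then move to look straight down on the stack.

Emit:
{"method": "play_rows", "body": {
  "deltas": [
    [0, 0.1, -0.5, 0, 0, 0, 0],
    [0, 0.1, -1.5, 0, 0, 0, 0],
    [0, 0.1, -3, 0, 0, 0, 0],
    [0, -1, -5, 0, 0, 0, 0],
    [0, -2, -7, 0, 0, 0, 0],
    [0, -2, -8, 0, 0, 0, 0],
    [0, -2, -8, 0, 0, 0, 0],
    [0, -2, -8, 0, 0, 0, 0],
    [0, -2, -8, 0, 0, 0, 0]
  ]
}}

```text
time_s: 43.7
tcp_pos: [0.6127, -0.1807, 0.233]
ee_rot: [[0.263, -0.965, -0.002], [-0.965, -0.263, 0.001], [-0.001, 0.002, -1.0]]
wrist_force: [-0.3, 0.2, 0.1]
gripper_width: 0.002
```

```bash
python3 - <<'E'
from h import *
s=st();print(wj(s['tcp_pos']))
cap('wrist','w19.png')
im=cv2.imread('pics/w19.png');cv2.imwrite('pics/w19a.png',cv2.resize(im[90:250,230:430],(750,600),interpolation=cv2.INTER_CUBIC))
cap('side','d19.png')
im=cv2.imread('pics/d19.png');cv2.imwrite('pics/d19a.png',cv2.resize(im[110:190,280:400],(780,520),interpolation=cv2.INTER_CUBIC))
E
```

```text
t 43.7 tcp [ 0.6127 -0.1807  0.233 ] yawy -164.76 tilt [-0.0023  0.0006] F [-0.3  0.2  0.1] w 0.2 J [ -2.  23.   4.  -0. -71.  17.]
[-7.74361159e+00  6.58591770e-02  2.33040929e+02]
```

View pics/w19a.png

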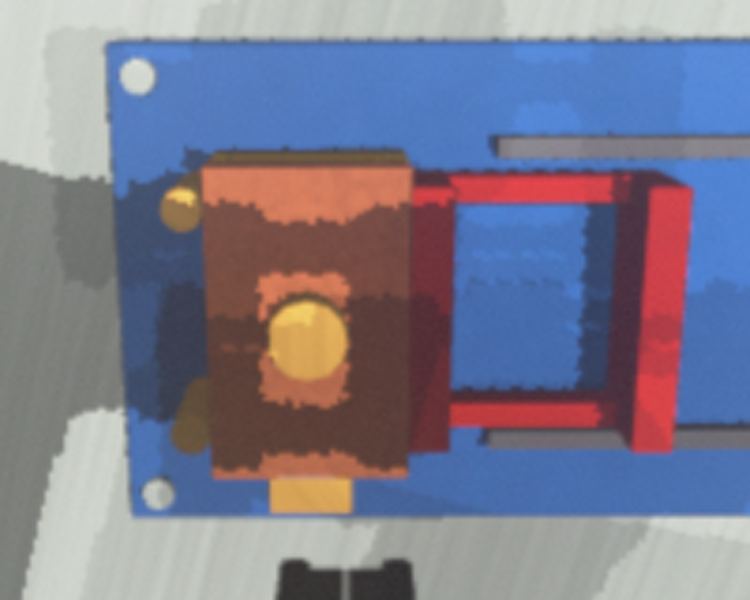

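View pics/d19a.png

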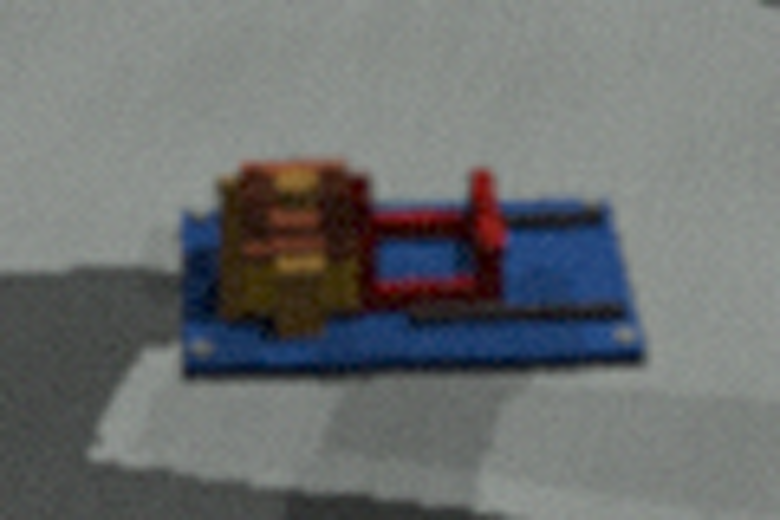

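Emit:
{"method": "play_rows", "body": {
  "deltas": [
    [1.5, 0, 1, 0, 0, 0, 0],
    [3, 0, 2, 0, 0, 0, 0],
    [3.4, -0.3, 2.4, 0, 0, 0, 0],
    [3.4, -0.3, 2.4, 0, 0, 0, 0],
    [3.4, -0.3, 2.4, 0, 0, 0, 0],
    [3.4, -0.3, 2.4, 0, 0, 0, 0]
  ]
}}

```text
time_s: 44.4
tcp_pos: [0.6437, -0.2601, 0.1753]
ee_rot: [[0.264, -0.964, 0.002], [-0.964, -0.264, -0.0], [0.001, -0.001, -1.0]]
wrist_force: [-0.7, 0.4, -0.3]
gripper_width: 0.006
```

```bash
python3 - <<'E'
from h import *
import pickle
s,c=cap('wrist','w20.png');st();print(wj(s['tcp_pos']))
pickle.dump((s,c),open('w20.pkl','wb'))
im=cv2.imread('pics/w20.png');cv2.imwrite('pics/w20a.png',cv2.resize(im[130:250,250:410],(800,600),interpolation=cv2.INTER_CUBIC))
E
```

```text
t 44.45 tcp [ 0.6437 -0.26    0.1756] yawy -164.67 tilt [ 0.0021 -0.0005] F [-0.3 -1.  -0. ] w 0.5 J [ -9.  31.   7.   0. -67.  24.]
[  1.1763288  -84.73170025 175.2931535 ]
```

View pics/w20a.png

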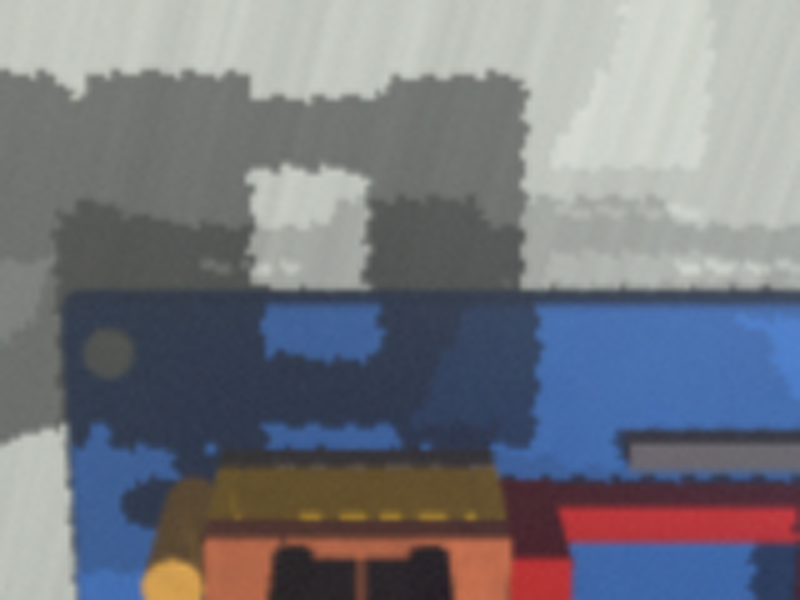

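```bash
python3 - <<'E'
from h import *
import pickle
s,c0=pickle.load(open('w20.pkl','rb')); c=wcam(s,c0)
im=cv2.cvtColor(c0['pixels'],cv2.COLOR_RGB2BGR)
g=cv2.cvtColor(c0['pixels'],cv2.COLOR_RGB2HSV)
for u in (305,315,325,335,342): print(u,[tuple(int(v) for v in c0['pixels'][y,u]) for y in range(218,241)])
q=lambda p:(np.array(p)+.5)/5-.5+[250,130]
for row,z in [(450,12),(466,22),(520,48),(537,58)]: print(z,[wj(ray(c,q((x,row)),z/1000))[:2].round(1) for x in (230,490)])
# expected rows for y=-44 plane
for z in (12,22,48,58): print(z,[proj(c,[jw(x,-44,z)])[0].round(2) for x in (-20,20)])
E
```

```text
305 [(64, 93, 146), (57, 83, 128), (54, 58, 70), (58, 57, 57), (65, 62, 60), (84, 73, 60), (98, 80, 50), (95, 77, 42), (96, 78, 44), (96, 79, 45), (95, 78, 45), (95, 78, 45), (95, 78, 45), (96, 78, 44), (95, 76, 44), (90, 70, 44), (79, 56, 49), (76, 53, 47), (81, 56, 48), (111, 70, 56), (150, 88, 66), (123, 76, 61), (86, 57, 50)]
315 [(61, 91, 143), (57, 79, 119), (57, 58, 68), (54, 54, 56), (62, 57, 57), (79, 68, 55), (94, 78, 49), (95, 78, 47), (99, 81, 48), (98, 80, 45), (99, 81, 48), (98, 80, 46), (97, 77, 43), (96, 78, 44), (96, 79, 43), (98, 77, 48), (77, 55, 47), (77, 53, 48), (85, 58, 51), (116, 72, 56), (165, 97, 71), (174, 101, 73), (164, 97, 71)]
325 [(63, 94, 148), (61, 88, 133), (55, 57, 71), (54, 53, 56), (59, 56, 55), (75, 66, 52), (93, 76, 45), (95, 76, 44), (99, 81, 48), (97, 79, 45), (98, 78, 44), (98, 79, 46), (98, 81, 46), (98, 79, 44), (102, 81, 45), (100, 80, 46), (81, 57, 49), (76, 53, 50), (82, 55, 50), (115, 69, 57), (162, 94, 69), (173, 101, 75), (164, 96, 71)]
335 [(53, 68, 101), (58, 83, 125), (54, 56, 71), (56, 54, 58), (59, 57, 58), (77, 67, 55), (95, 78
[... 289 characters left out ...]
52, 56), (58, 54, 56), (75, 65, 54), (95, 78, 49), (96, 80, 50), (96, 78, 47), (96, 78, 47), (98, 80, 48), (98, 78, 46), (98, 79, 45), (100, 81, 48), (100, 82, 48), (100, 79, 48), (77, 55, 49), (73, 49, 46), (80, 52, 50), (123, 73, 60), (179, 103, 76), (194, 112, 80), (192, 111, 80)]
12 [array([ 27.3, -42.6]), array([-26.4, -42.6])]
22 [array([ 26.5, -43. ]), array([-25.6, -43. ])]
48 [array([ 24.6, -42.5]), array([-23.8, -42.5])]
58 [array([ 23.8, -43.5]), array([-23. , -43.5])]
12 [array([341.44, 218.35]), array([302.62, 218.34])]
22 [array([341.99, 221.89]), array([302.08, 221.88])]
48 [array([343.58, 232.1 ]), array([300.51, 232.09])]
58 [array([344.26, 236.46]), array([299.84, 236.45])]
```

```bash
python3 - <<'E'
from h import *
s=st();print(wj(s['tcp_pos']));go(jw(0,-70,18),195.3)
E
```

```text
t 44.45 tcp [ 0.6437 -0.26    0.1756] yawy -164.67 tilt [ 0.0021 -0.0005] F [-0.3 -1.  -0. ] w 0.5 J [ -9.  31.   7.   0. -67.  24.]
[  1.2518381  -84.65654625 175.60260418]
delta [-0.593, 0.062, 6.303] [-0.022, -0.012, 0.005]
```

Emit:
{"method": "play_rows", "body": {
  "deltas": [
    [-0.5, 0.05, 1.5, 0, 0, 0, 0],
    [-0.5, 0.05, 3, 0, 0, 0, 0],
    [-0.5, 0.05, 4.5, 0, 0, 0, 0],
    [-0.5, 0.05, 5.6, 0, 0, 0, 0],
    [-0.5, 0.05, 6.2, 0, 0, 0, 0],
    [-0.6, 0.05, 6.3, 0, 0, 0, 0],
    [-0.75, 0.05, 6.3, 0, 0, 0, 0],
    [-0.9, 0.05, 6.3, 0, 0, 0, 0],
    [-1.0, 0.05, 6.3, 0, 0, 0, 0],
    [-1.08, 0.05, 6.3, 0, 0, 0, 0],
    [-1.12, 0.05, 6.3, 0, 0, 0, 0],
    [-1.12, 0.05, 6.3, 0, 0, 0, 0]
  ]
}}

```text
time_s: 45.65
tcp_pos: [0.6349, -0.2341, 0.0169]
ee_rot: [[0.263, -0.965, 0.001], [-0.965, -0.263, -0.0], [0.0, -0.001, -1.0]]
wrist_force: [0.4, -0.0, -0.3]
gripper_width: 0.008
```

```bash
python3 - <<'E'
from h import *
s=st();print(wj(s['tcp_pos']), rz(JA).T@s['wrist_force'])
E
```

```text
t 45.65 tcp [ 0.6349 -0.2341  0.0169] yawy -164.74 tilt [ 0.0006 -0.0001] F [ 0.4 -0.  -0.3] w 0.7 J [ -7.  38.  -5.  -0. -48.  22.]
[ -0.40738509 -57.31739988  16.9264887 ] [ 0.35328375 -0.12957854 -0.29967103]
```

Emit:
{"method": "play_rows", "body": {
  "deltas": [
    [-0.04, 0, 0, 0, 0, 0, 0],
    [-0.08, 0, 0, 0, 0, 0, 0],
    [-0.12, 0, 0, 0, 0, 0, 0],
    [-0.12, 0, 0, 0, 0, 0, 0]
  ]
}}

```text
time_s: 46.05
tcp_pos: [0.6344, -0.2329, 0.0166]
ee_rot: [[0.263, -0.965, 0.001], [-0.965, -0.263, -0.002], [0.002, -0.001, -1.0]]
wrist_force: [1.1, -5.3, -1.0]
gripper_width: 0.008
```

```bash
python3 - <<'E'
from h import *
s=st();print(wj(s['tcp_pos']), rz(JA).T@s['wrist_force'])
E
```

```text
t 46.05 tcp [ 0.6344 -0.2329  0.0166] yawy -164.75 tilt [ 0.0012 -0.0019] F [ 1.1 -5.3 -1. ] w 0.7 J [ -6.  38.  -5.   0. -47.  22.]
[ -0.57473772 -56.05690835  16.62576278] [-0.36225748 -5.35639047 -1.02457686]
```

Emit:
{"method": "play_rows", "body": {
  "deltas": [
    [-0.05, 0, 0, 0, 0, 0, 0],
    [-0.1, 0, 0, 0, 0, 0, 0],
    [-0.14, 0, 0, 0, 0, 0, 0],
    [-0.14, 0, 0, 0, 0, 0, 0]
  ]
}}

```text
time_s: 46.45
tcp_pos: [0.6345, -0.2328, 0.0169]
ee_rot: [[0.263, -0.965, 0.004], [-0.965, -0.263, -0.005], [0.006, -0.002, -1.0]]
wrist_force: [2.6, -16.0, -4.4]
gripper_width: 0.007
```

```bash
python3 - <<'E'
from h import *
s=st();print(wj(s['tcp_pos']), rz(JA).T@s['wrist_force'])
E
```

```text
t 46.45 tcp [ 0.6345 -0.2328  0.0169] yawy -164.77 tilt [ 0.0038 -0.0054] F [  2.6 -16.   -4.4] w 0.6 J [ -6.  38.  -5.   0. -47.  21.]
[ -0.48539846 -55.93781499  16.91928719] [ -1.68807028 -16.09188772  -4.35479239]
```

Emit:
{"method": "play_rows", "body": {
  "deltas": [
    [0.4, 0, 0, 0, 0, 0, 0],
    [0.8, 0, -0.5, 0, 0, 0, 0],
    [0.8, 0, -2, 0, 0, 0, 0],
    [0.8, 0, -4, 0, 0, 0, 0],
    [0.8, 0, -6, 0, 0, 0, 0],
    [0.8, 0, -8, 0, 0, 0, 0],
    [0, 0, -8, 0, 0, 0, 0],
    [-1.5, 0, -8, 0, 0, 0, 0],
    [-1.5, 0, -8, 0, 0, 0, 0],
    [-1.5, 0, -8, 0, 0, 0, 0]
  ]
}}

```text
time_s: 47.45
tcp_pos: [0.6232, -0.1909, 0.2169]
ee_rot: [[0.265, -0.964, 0.0], [-0.964, -0.265, 0.0], [-0.0, -0.0, -1.0]]
wrist_force: [-0.3, -0.2, 0.1]
gripper_width: 0.004
```

```bash
python3 - <<'E'
from h import *
import pickle
s,c=cap('wrist','w21.png');st();pickle.dump((s,c),open('w21.pkl','wb'))
im=cv2.imread('pics/w21.png');cv2.imwrite('pics/w21a.png',cv2.resize(im[100:250,240:440],(800,600),interpolation=cv2.INTER_CUBIC))
cap('scene','s21.png')
E
```

```text
t 47.5 tcp [ 0.6233 -0.1915  0.2166] yawy -164.72 tilt [-0.0001  0.0001] F [ 0.7 -0.9 -1.2] w 0.6 J [ -3.  25.   4.  -0. -69.  18.]
```

View pics/w21a.png

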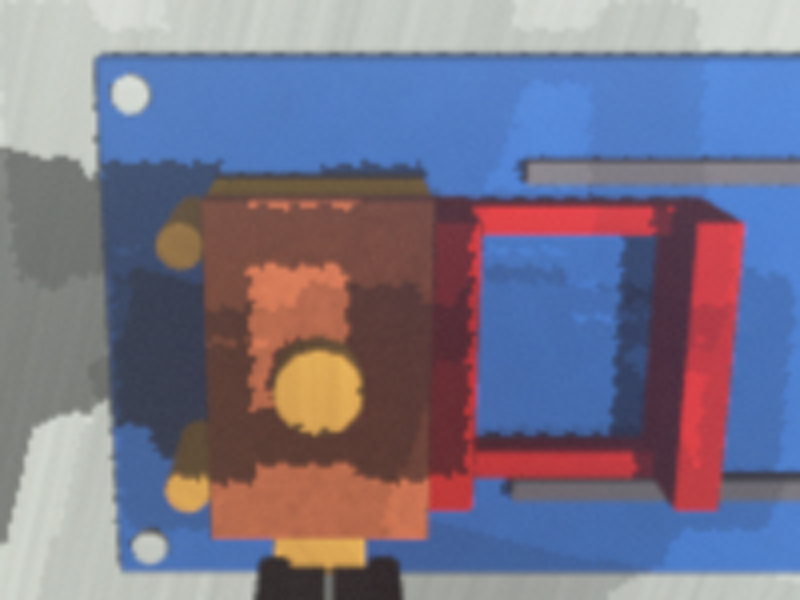

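View pics/s21.png

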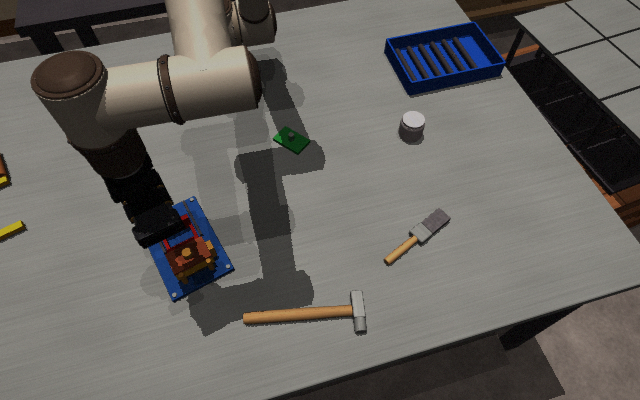

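The cap sits square between the pins (180,245) and (188,490), the jaw (450,350) and the end stop (320,550), with no gap showing. The hammer, brush, tin and green part haven't moved. I'll hand the job in.

```bash
python3 - <<'E'
from h import *
print(r.finish_job()); st()
E
```

```text
the job is handed in; nothing more can be done
None
the job is handed in; nothing more can be done
```

The anchor assembly is made up in the jig and handed in at about 47.5 s, with the jaw left shut on the stack and the robot clear. I opened the jaw to its rear stop, laid in the dark base plate (stud up), then the yellow frame, then the brown cap (boss up). Each part was slid against the end stop and then towards the pins. I pushed the ends flush at about 15 N and shut the jaw with about 31 N along its travel; an upward force of about 20 N also showed at the wrist during that push.

**Last checks:**
- **Ends against the stop:** a second push of 16 N, made with the jaw already shut, stopped at the same place as the first to about 0.02 mm.
- **Jaw:** in the last pictures it rests on the stack with no visible gap.
- **Other things:** the hammer, brush, tin and green look-alike are where they were.

**Small disagreements:**
- **Flushness by camera:** the three end faces agreed to within about 1 mm, which is as fine as the pictures resolve.
- **Pin contact:** before the jaw was shut, the three parts seemed to meet the pins at positions up to 2 mm apart. The jaw moved about 2 mm more under load and then stopped firmly.

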